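# Stand a brittle burner plaque in the sprung holding jig

## Robot

A 6-joint arm with a two-finger parallel gripper is mounted at the origin on the work surface. World frame = base frame: x ahead of the robot, y to its left, z up, the work surface at z = 0. Lengths are in m, angles in rad, forces in N, time in s.
With the tool pointing down it reaches from about 0.35 to 0.85 m from the base axis. Payload 8.1 kg.
Tool frame: the origin (TCP) lies between the finger pads; the fingertips stand tips_ahead ahead of it and the grasp point (between the pads) lies 8 mm behind it (tips_ahead is the distance from the TCP to the fingertips, in m); z points along the fingers, x is the direction in which the jaws open and shut, and the axes are right-handed (so a half turn about z gives the same grasp; the last joint's range is limited). The gripper opens to 93 mm and grips with 3 to 60 N. Pads are 15 mm wide; open, the fingers measure 128 mm over their backs; the gripper's body (75 mm by 188 mm) begins 65 mm behind the grasp point.
Start: joints at [1.101, 0.13, 1.488, -0, 1.523, -0.085], TCP at [0.225, 0.556, 0.23] pointing down, gripper open.
Joint ranges: [-2.96, 2.96], [-0.89, 2.26], [0.02, 2.5], [-1.34, 4.48], [0, 2.73], [-2.66, 2.66]. Speed limits (rad/s): [2.39, 2.39, 2.79, 3.14, 3.14, 3.14].

## Interface

Orientations are given as a rotation vector (axis times angle).
In Python, from plant import * gives the robot as it stands.
- The arm moves only by the tool play_rows, never from a script. Its argument "increments" is a list that holds one entry, the list of rows, each a list of 4 numbers: the shift along the tool's x, y, z in cm, then the turn about the tool's z in rad. A call has 1 to 5 rows; each row is the pose to reach, as a shift and turn from the pose measured when the call began, along the tool's axes at that moment; what a row does not reach only later rows make up. A row lasts 1/10 s, in which the tool goes at most 50 mm and 8.59 degrees, less where a joint would pass 70% of its speed; a pose out of reach is approached as far as the arm can. A call with a gripper value outside its range is refused whole. "jaw" is the finger opening in cm, from 0 to 9.3, set as the call begins (left out, the last holds). The fingers move at their own pace and stop on an object; "squeeze" is the grip in N (left out, the last holds). Time passes only in rows, so rows that repeat a pose let the fingers close. It gives the time, the measured TCP pose, the force and the opening at its end, in the units of the state.
- read_state(): the state, without advancing time (a new reading comes with each control period).
- read_camera(name): name is "scene" or "top"; returns (picture, depth): 384x512x3 uint8, blue, green, red; 384x512 float32, m along the optical axis (not along the pixel's ray), 0 where there is no reading.
- camera_params(name): a dict with "K" (3x3 intrinsics, pixels), "k1" (the pictures are not rectified: a ray, as slopes to the right and down, at radius r is drawn at 1 + k1 r^2 times it, then the intrinsics apply), "eye" and "orientation" of the camera in the world. Camera axes: x right, y up, looking along -z (the intrinsics and any distortion apply to the point x, -y, -z); pixel columns grow to the right and rows downward; lengths in m; the calibration is good to about 2 mm. A picture is of the moment at which its call begins. camera_params takes no time and is no camera call.
- close_job(): hands the job in, once; it reports no verdict.
The state is a dict: "t": time; "q": joint angles; "dq": joint speeds; "joint_torque": joint torques, N m; "tool_pos": TCP position; "orientation": TCP orientation; "force": force on the tool from outside, world axes, zero at the start; "wrist_torque": the same for the moment, N m; "opening": finger opening in m.
Only numpy, scipy, OpenCV 4.12 (cv2) and the standard library are available. Lean on these libraries where they do the work, as an engineer would, in place of code of your own. Each camera call takes 0.05 s, during which the arm holds its last target.

## Task

Stand the brittle ceramic burner plaque upright on its short edge on the bed of the holding jig, square between the jaws with a broad face against the cork pad, then slide the blue jaw up by its post until it gently holds the plaque against the sprung pad, and let go. Handle the plaque like an egg: a light grip, a soft set-down, and only enough jaw pressure to make the pad give a few millimetres. Leave the screwdriver, brass flange, tin and carton beside the work where they are.

Things in the scene. Friction and masses are not known exactly. Their poses are not given: they have to be found in the camera images.
- plaque: Brittle brick-coloured ceramic burner plaque with rows of dark perforations: flat slab 100 (x) x 60 (y) x 14 (z) mm, 0.10 to 0.18 kg. Origin at the centre of the broad face that lies down at first; slab spans z = 0 to 14 mm. Faces and ends are alike. Starts flat on the rest block, overhanging both its long sides, so the 60 mm width can be gripped there.
- plaque_mid (a point): Centre of the plaque; axes as plaque. The plaque is brittle: it cracks if each finger squeezes it with more than 15 N, if it is dropped, or pressed or knocked on the jig with more than 30 N, or if the sliding jaw presses it with more than 10 N.
- rest: Fixed wooden rest block under the plaque, 80 (x) x 34 (y) x 30 mm high; origin at the centre of its underside.
- jig: Fixed holding jig; origin on the bench under its working space. x is the clamping direction, from sliding jaw to backstop; y across, z up. Dark steel bed 12 mm thick (top 12 mm above the bench), x = -150 to +110 mm, y = -50 to +50 mm. At the +x end stands a blue backstop with a sprung cork-faced pad.
- pad_nearest (a point): Fixed point of the jig at x = +40 mm, y = 0, 33 mm above the bench. The cork pad's face rests 0 to 16 mm beyond it (+x): the backstop is locked differently each time, not reported. Pad 50 mm wide, centred on y = 0, top 53 mm above the bench. Pushed to +x it gives: 1 N to start, then 1 N more per mm, hard stop after 10 mm; springs back.
- jaw: Blue sliding jaw with a steel face, opposite the pad. Axes as the jig; with the jaw fully back its origin is the jig's. Its flat front face is at x = -60 mm of this origin, its back at -120 mm; 50 mm wide, top 53 mm above the bench. Slides up to 120 mm to +x, starts 0 to 30 mm forward. Drags with a steady 10 N of friction and stays where left. 2 to 8 N on the plaque holds it well.
- jaw_post (a point): Point on the axis of the round upright steel post on top of the jaw, 74 mm above the bench. Post 16 mm in diameter, from 53 to 88 mm above the bench, on the jaw's centre line (y = 0), 42 mm behind the jaw's front face. Push or pull the jaw here.
- screwdriver: Bystander: screwdriver, 170 mm, lying on the bench between the work areas; origin fixed in it. Leave it alone.
- flange: Bystander: brass flange, 56 mm across, 28 mm high, on the bench near the rest block; origin fixed in it. Leave it alone.
- tin: Bystander: low round tin, 52 mm across, 45 mm high, on the bench near the jig; origin fixed in it. Leave it alone.
- carton: Bystander: cardboard carton 60x80x40 mm; origin fixed in it. Leave it alone.
Mind the look-alikes: they are no part of the job. Of the things that look like the plaque, the largest one is meant.

How it is judged:
By the outcome, as a careful person would: the job done as asked, in the order asked, and still so for the second after the job is handed in, with the robot touching nothing.
It also fails if it takes over 72 s, if anything falls off the work surface, if the arm or the gripper's body presses on something with over 40 N, if the wrist force passes 120 N, or if a joint passes its speed limit or range.

## Working session

There is one attempt and no reset: what is moved stays moved. The work goes in short steps, Python scripts to look and compute and a tool call to move; the robot and the scene stay as the last step left them, time stands still between calls to the robot, and variables do not carry over. Pictures are saved under pics/ and viewed, and the job is handed in when it is done.

Besides the shell and the picture viewer there is one more tool, called after "Request:" as name([rows], argument=value, ...), one row to a line, values as JSON. play_rows: Moves the arm, as the interface text tells. Its arguments: {"type":"object","properties":{"increments":{"type":"array"},"jaw":{"type":"number"},"squeeze":{"type":"number"}},"required":["increments"]}

I'll start by taking both camera views and reading the state.

```bash
ls; mkdir -p pics; python3 - <<'E'
from plant import *
import cv2,numpy as np
s=read_state();print({k:np.round(v,4) for k,v in s.items()})
print([k for k in dir() if not k.startswith('_')])
for n in("scene","top"):
    p,d=read_camera(n);cv2.imwrite(f"pics/{n}0.png",p);np.savez(f"pics/{n}0.npz",p=p,d=d)
    print(n,camera_params(n))
    print(np.asarray(d).min(),d.max())
E
```

```text
pics
{'t': np.float64(0.0), 'q': array([ 1.1006,  0.1312,  1.4892,  0.    ,  1.523 , -0.0854]), 'dq': array([-0.002 , -0.0003, -0.0003, -0.0006,  0.0011, -0.0005]), 'joint_torque': array([ 1.60000e-03, -5.59850e+01, -4.91759e+01,  7.69000e-02,
        3.53000e-02, -2.00000e-04]), 'tool_pos': array([0.2249, 0.5557, 0.2286]), 'orientation': array([ 2.6045e+00,  1.7552e+00, -2.5000e-03]), 'force': array([ 0.866 , -1.1465, -0.4766]), 'wrist_torque': array([-0.0067, -0.0392, -0.0321]), 'opening': np.float64(0.093)}
['IKError', 'camera_params', 'close_job', 'cv2', 'np', 'read_camera', 'read_state', 's', 'tips_ahead']
scene {'K': array([[498.03804199,   0.        , 260.77418783],
       [  0.        , 498.03804199, 189.34672765],
       [  0.        ,   0.        ,   1.        ]]), 'k1': 0.0039237739419539595, 'eye': array([1.13284391, 0.43738461, 0.71411569]), 'orientation': array([0.47317606, 0.96073937, 2.06668803])}
0.0 3.1939852
top {'K': array([[441.43686003,   0.        , 254.03102375],
       [  0.        , 441.43686003, 196.1811841 ],
       [  0.        ,   0.        ,   1.        ]]), 'k1': 0.004069870893479178, 'eye': array([ 0.38877489, -0.02056148,  1.14004896]), 'orientation': array([ 0.10020865, -0.11264246, -1.54910477])}
0.0 2.0512605
```

View pics/scene0.png

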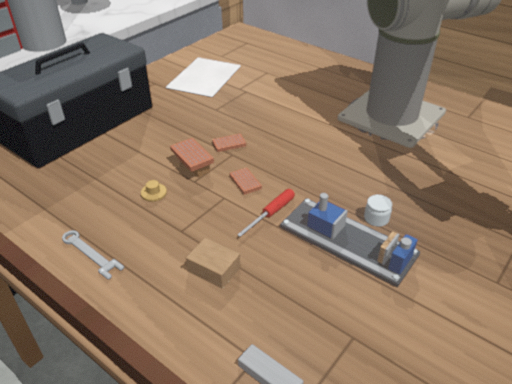

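View pics/top0.png

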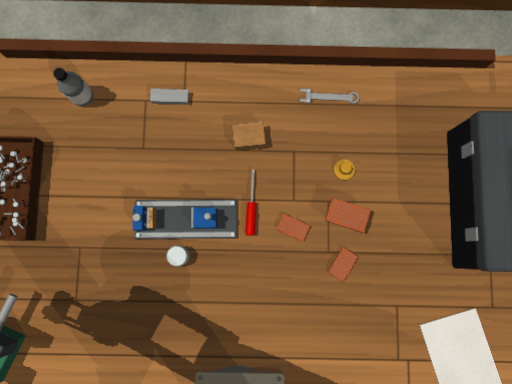

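Plaque is the largest of three brick-coloured slabs: top view (349,215), scene (192,155). The jig is at top (185,219), with the backstop to the left (+y) and the jaw at (204,217). Next I'll write helpers and measure them.

```bash
cat > h.py <<'E'
from plant import *
import cv2,numpy as np
from scipy.spatial.transform import Rotation as R
def cam(n):
    c=camera_params(n);return c['K'],c['k1'],np.array(c['eye']),R.from_rotvec(c['orientation']).as_matrix()
def slopes(n,uv):
    K,k1,e,M=cam(n);uv=np.atleast_2d(np.float64(uv))
    return cv2.undistortPoints(uv.reshape(-1,1,2),K,np.array([k1,0,0,0.])).reshape(-1,2)
def onplane(n,uv,z):
    K,k1,e,M=cam(n);s=slopes(n,uv)
    d=np.c_[s[:,0],-s[:,1],-np.ones(len(s))]@M.T
    t=(z-e[2])/d[:,2];return e+d*t[:,None]
def atdepth(n,uv,dep):
    K,k1,e,M=cam(n);s=slopes(n,uv);dep=np.atleast_1d(dep)
    return e+(np.c_[s[:,0],-s[:,1],-np.ones(len(s))]@M.T)*dep[:,None]
def proj(n,P):
    K,k1,e,M=cam(n);P=np.atleast_2d(P);c=(P-e)@M;c=c*[1,-1,-1]
    return cv2.projectPoints(c,np.zeros(3),np.zeros(3),K,np.array([k1,0,0,0.]))[0].reshape(-1,2)
def grab(n,tag):
    p,d=read_camera(n);cv2.imwrite(f"pics/{n}{tag}.png",p);np.savez(f"pics/{n}{tag}.npz",p=p,d=d);return p,d
def load(n,tag):
    z=np.load(f"pics/{n}{tag}.npz");return z['p'],z['d']
def tool(s=None):
    s=s or read_state();return np.array(s['tool_pos']),R.from_rotvec(s['orientation']).as_matrix()
E
python3 - <<'E'
from h import *
print('tips',tips_ahead)
for n in("top","scene"):
    p,d=load(n,0);hsv=cv2.cvtColor(p,cv2.COLOR_BGR2HSV)
    def blobs(name,m,amin=40):
        m=m.astype(np.uint8)
        for c in cv2.findContours(m,cv2.RETR_EXTERNAL,cv2.CHAIN_APPROX_NONE)[0]:
            a=cv2.contourArea(c)
            if a<amin: continue
            k=np.zeros(m.shape,np.uint8);cv2.drawContours(k,[c],-1,1,-1);k=cv2.erode(k,np.ones((3,3)))>0
            vv,uu=np.where(k&(d>0))
            if len(vv)==0: continue
            W=atdepth(n,np.c_[uu,vv],d[vv,uu])
            r=cv2.minAreaRect(c)
            print(n,name,int(a),np.round(r[0],1),np.round(r[1],1),round(r[2],1),'W',np.round(np.median(W,0),4),'z',np.round(np.percentile(W[:,2],[5,50,95]),4))
    H,S,V=hsv[...,0],hsv[...,1],hsv[...,2]
    print('hsv plaque',hsv[215,349] if n=='top' else hsv[155,192])
    b,g,r=[p[...,i].astype(int) for i in range(3)]
    blobs('brick',((H<8)|(H>174))&(S>110)&(V>80))
    blobs('blue',(H>105)&(H<125)&(S>130)&(V>50),20)
    blobs('yellow',(H>20)&(H<30)&(S>150)&(V>120),20)
    pp=cv2.resize(p[180:280,120:400] if n=='top' else p[110:290,150:430],None,fx=2.8,fy=2.8,interpolation=cv2.INTER_CUBIC);cv2.imwrite(f'pics/zoom_{n}.png',pp)
E
```

```text
tips 0.011
hsv plaque [  9 154 162]
top brick 275 [250. 218.] [32. 10.] 90.0 W [ 0.4852 -0.0196  0.0249] z [0.0203 0.0249 0.0292]
top blue 427 [205. 217.] [20. 22.] 90.0 W [0.481  0.0912 0.0538] z [0.0502 0.0538 0.0883]
top blue 175 [139. 218.] [24. 12.] 90.0 W [0.4702 0.2532 0.0573] z [0.0531 0.0573 0.0602]
hsv plaque [  9 116 191]
scene brick 347 [278.5 202.2] [11.6 36.7] 51.3 W [ 0.4911 -0.0122  0.0241] z [0.0174 0.0241 0.0276]
scene brick 135 [ 6.  25.9] [49.9 17.6] 72.3 W [ 0.4387 -1.0784  0.1016] z [0.0971 0.1016 0.1834]
```

```bash
true
```

```text
(no output)
```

View pics/zoom_top.png

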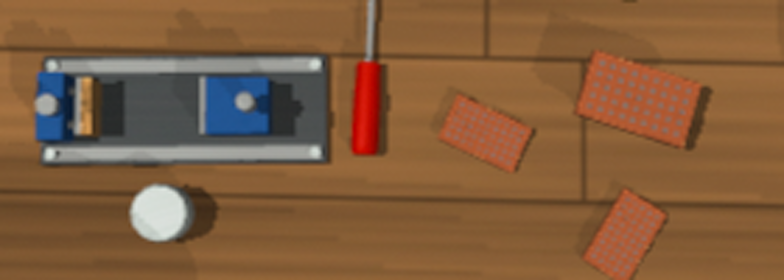

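View pics/zoom_scene.png

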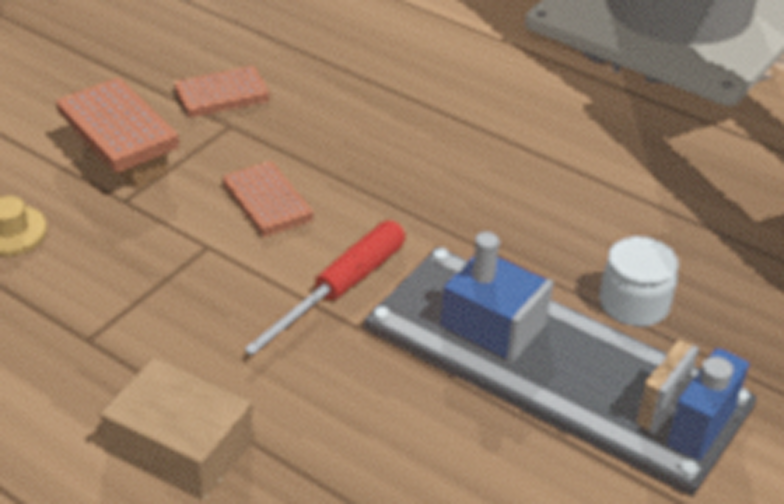

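```bash
python3 - <<'E'
from h import *
n='top';p,d=load(n,0)
lab=cv2.cvtColor(p,cv2.COLOR_BGR2LAB).astype(int)
print('plaque lab',lab[215,349],'wood',lab[240,320],lab[250,400])
vv,uu=np.mgrid[0:384,0:512];W=atdepth(n,np.c_[uu.ravel(),vv.ravel()].astype(float),d.ravel()).reshape(384,512,3);Z=W[...,2]
print('bench z',np.median(Z[240:250,270:330]),'bed z',np.median(Z[212:224,165:190]))
# plaque via a-channel & near
roi=np.zeros(Z.shape,bool);roi[185:290,265:385]=1
m=(roi&(lab[...,1]>150)).astype(np.uint8)
for c in cv2.findContours(m,cv2.RETR_EXTERNAL,cv2.CHAIN_APPROX_NONE)[0]:
    if cv2.contourArea(c)<100: continue
    k=np.zeros(m.shape,np.uint8);cv2.drawContours(k,[c],-1,1,-1);k=cv2.erode(k,np.ones((5,5)))>0
    z=np.median(Z[k]); q=onplane(n,c.reshape(-1,2),z)[:,:2]*1000
    r=cv2.minAreaRect(q.astype(np.float32));print('slab z',round(z,4),'rect',np.round(r[0],1),np.round(r[1],1),round(r[2],2))
# heights mask
km=(roi&(Z>0.034)&(Z<0.055)).astype(np.uint8)
c=max(cv2.findContours(km,cv2.RETR_EXTERNAL,cv2.CHAIN_APPROX_NONE)[0],key=cv2.contourArea)
r=cv2.minAreaRect((onplane(n,c.reshape(-1,2),.044)[:,:2]*1000).astype(np.float32));print('by height',r)
# jig bed
jr=np.zeros(Z.shape,bool);jr[190:245,120:243]=1
jm=(jr&(Z>0.006)).astype(np.uint8)
c=max(cv2.findContours(jm,cv2.RETR_EXTERNAL,cv2.CHAIN_APPROX_NONE)[0],key=cv2.contourArea)
r=cv2.minAreaRect((onplane(n,c.reshape(-1,2),.012)[:,:2]*1000).astype(np.float32));print('jig by height',r)
np.set_printoptions(linewidth=250,precision=0,suppress=True)
print((Z[217,128:242]*1000));print(Z[198:242,180]*1000);print(Z[217-6,128:242]*1000)
E
```

```text
plaque lab [120 153 157] wood [113 140 158] [112 141 158]
bench z 0.0003857885980991238 bed z 0.012444227027154642
slab z 0.0108 rect [ 374.3 -255.7] [45.7 74.6] 58.76
slab z 0.0112 rect [ 465.3 -128.7] [74.8 44.6] 65.79
slab z 0.0445 rect [ 496.5 -262. ] [100.6  59.7] 72.98
by height ((495.5535583496094, -262.7872619628906), (100.90888214111328, 61.242576599121094), 72.98468780517578)
jig by height ((480.87542724609375, 150.90975952148438), (97.5019302368164, 268.3484802246094), 1.1244336366653442)
[ 6. -1. -1.  0. 68. 69. 72. 69. 73. 67. 68. 68. 62. 54. 57. 53. 46. 32. 24. 16. 53. 51. 53. 55. 54. 52. 42. 30. 22. 13. 11. 14. 14. 12. 15. 15. 14. 11. 15. 11. 13.  9. 14. 14. 15. 14. 16. 17. 15.  7.  7. 15. 12. 14. 11. 10.  9. 12. 10. 13. 12. 11.
 17. 10. 54. 52. 54. 55. 56. 52. 51. 55. 55. 56. 54. 56. 51. 90. 89. 88. 87. 88. 89. 71. 51. 51. 58. 54. 55. 18.  9. 12. 14. 12. 15. 13. 11. 15. 16. 13. 13. 17. 10. 15. 13. 10. 17.  7. 12. -0.  1. -1.  0.  2.]
[   1.    3.   11.   14.   13.   16.   13.   15.   12.   14.   14.   13.   12.   18.   12.    9.   10.   15.   12.   12.    9. 1140.   11.   10.   13.   12.   11.   11.   12.   12.   15.   13.   13.   15.   12.   16.   12. 1140.   13.   15.   13.
    0.    3.   -2.]
[ 2.  2.  1.  1.  5. 58. 59. 60. 59. 56. 59. 60. 56. 60. 63. 57. 43. 36. 33. 36. 53. 54. 54. 54. 56. 52. 39. 32. 17. 10. 10. 14. 11. 13. 13. 14. 10. 11. 13. 12. 15. 12. 11. 12.  8. 13. 10. 15.  9. 12. 11. 13. 18. 14. 11.  7. 16. 11. 12. 15. 12. 12.
 11. 14. 52. 56. 57. 51. 52. 52. 54. 56. 58. 56. 52. 53. 54. 57. 52. 56. 54. 53. 55. 54. 55. 55. 55. 54. 51. 16. 12. 15. 12.  9. 14. 12. 13. 12. 11. 13. 11. 15. 13. 17. 11. 15. 11. 12. 11.  2. -1.  4. -2. -2.]
```

```bash
python3 - <<'E'
from h import *
np.set_printoptions(precision=4,suppress=True,linewidth=200)
n='top';p,d=load(n,0)
g=cv2.GaussianBlur(cv2.cvtColor(p,cv2.COLOR_BGR2GRAY),(3,3),0).astype(float)
sat=cv2.cvtColor(p,cv2.COLOR_BGR2HSV)[...,1].astype(float)
def edge(a,lo,hi):   # subpixel strongest step in profile
    a=a.astype(float);df=np.abs(np.diff(a))[lo:hi];i=df.argmax();
    if 0<i<len(df)-1:
        y0,y1,y2=df[i-1:i+2];o=.5*(y0-y2)/(y0-2*y1+y2)
    else:o=0
    return lo+i+o+.5
up=np.array([[c,edge(sat[:,c],196,204)] for c in range(150,232)]);lo=np.array([[c,edge(sat[:,c],236,243)] for c in range(150,232)])
rt=np.array([[edge(sat[r],233,243),r] for r in range(206,234)])
for nm,e in(('up',up),('lo',lo),('rt',rt)):
    w=onplane(n,e,.012)[:,:2]
    f=cv2.fitLine(w.astype(np.float32),cv2.DIST_HUBER,0,.01,.01).ravel();print(nm,'px',e[:3].ravel(),'line',f,'ang',np.degrees(np.arctan2(f[1],f[0])), 'ymedian',np.median(w,0), 'sd',np.std(w,0))
# jaw front face, pad face (tops at .053)
for nm,rows,a,b,z in(('jawfront',range(211,224),188,197,.053),('jawback',range(211,224),211,222,.053),('pad face',range(211,224),151,160,.053)):
    e=np.array([[edge(g[r],a,b),r] for r in rows]);w=onplane(n,e,z);print(nm,np.median(e,0),np.median(w,0),w[:,1].std())
E
python3 - <<'E'
import cv2
p=cv2.imread('pics/top0.png');cv2.imwrite('pics/zj.png',cv2.resize(p[190:250,125:245],None,fx=6.5,fy=6.5,interpolation=cv2.INTER_NEAREST))
E
```

```text
up px [150.     199.5215 151.     199.5115 152.     199.5116] line [ 0.0305 -0.9995  0.532   0.1352] ang -88.25228 ymedian [0.5317 0.1352] sd [0.0019 0.0608]
lo px [150.     238.4889 151.     238.4742 152.     238.4365] line [ 0.0321 -0.9995  0.4322  0.1385] ang -88.16316 ymedian [0.4323 0.1314] sd [0.002  0.0601]
rt px [236.4189 206.     236.4051 207.     236.4368 208.    ] line [0.9997 0.0253 0.48   0.0158] ang 1.4482228 ymedian [0.482  0.0159] sd [0.0207 0.0005]
jawfront [190.5135 217.    ] [0.4826 0.1278 0.053 ] 0.0003127010124582765
jawback [214.9167 217.    ] [0.4836 0.0682 0.053 ] 0.004392562401163753
pad face [152.25 217.  ] [0.4808 0.2219 0.053 ] 0.0004865617697570698
```

View pics/zj.png

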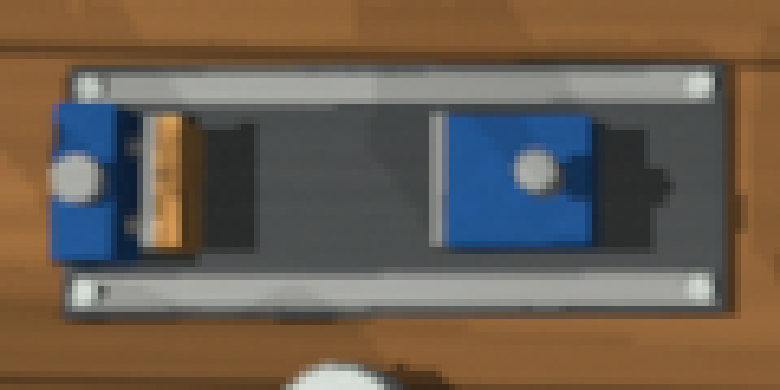

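Slab sizes check out: 100.6×59.7 mm at z=44.5 mm, bed width 99.7 mm, and bed z≈12 mm. Next I'll work out the grasp pose at the plaque's end farthest from the jig.

```bash
cat >> h.py <<'E'
PC=np.array([.4963,-.2623]);PE=-np.array([np.cos(np.radians(72.98)),np.sin(np.radians(72.98))])
JU=np.array([-.0313,.9995]);JO=np.array([.4811,.1658])
def goto(target,xdir):
    """cm shifts in tool axes and turn about tool z to reach target with tool x along +-xdir"""
    t,M=tool();sh=M.T@(np.array(target)-t)*100
    v=M.T@np.array([xdir[0],xdir[1],0]);a=np.arctan2(v[1],v[0]);a=(a+np.pi/2)%np.pi-np.pi/2
    print('tcp',np.round(t,4),'shift cm',np.round(sh,2),'turn',round(a,3),'q6',round(float(read_state()['q'][5]),3))
E
python3 - <<'E'
from h import *
t,M=tool();print(M.round(3))
g=PC+PE*.044;print(g)
goto([g[0],g[1],.12],[-PE[1],PE[0]])
p=proj('top',onplane('top',[[207.6,216.2]],.088));w=onplane('top',[[207.6,216.2]],.088);print('post',w)
E
```

```text
[[ 0.375  0.927 -0.001]
 [ 0.927 -0.375 -0.002]
 [-0.002 -0.    -1.   ]]
[ 0.48342096 -0.30437292]
tcp [0.225  0.5557 0.2287] shift cm [-70.    56.24  10.98] turn 1.483 q6 -0.085
post [[0.48225328 0.08238943 0.088     ]]
```

Request:
play_rows([
  [[-70,56.2,0,1.48],[-70,56.2,0,1.48],[-70,56.2,0,1.48],[-70,56.2,0,1.48],[-70,56.2,0,1.48]],
], jaw=8.5, squeeze=4)

```text
t: 0.6
tool_pos: [0.2969, 0.3148, 0.2291]
orientation: [3.068, 0.671, -0.001]
force: [1.6, 0.6, 1.0]
opening: 0.085
```

```bash
python3 - <<'E'
from h import *
g=PC+PE*.044
goto([g[0],g[1],.2],[-PE[1],PE[0]])
E
```

```text
tcp [0.2969 0.3148 0.2291] shift cm [-8.88 64.05  2.99] turn 0.728 q6 0.266
```

Request:
play_rows([
  [[-8.9,64,0,0.73],[-8.9,64,0,0.73],[-8.9,64,0,0.73],[-8.9,64,0,0.73],[-8.9,64,0,0.73]],
])

```text
t: 1.1
tool_pos: [0.3687, 0.0753, 0.2297]
orientation: [3.104, -0.477, 0.001]
force: [1.7, 0.9, 0.3]
opening: 0.085
```

```bash
python3 - <<'E'
from h import *
g=PC+PE*.044
goto([g[0],g[1],.15],[-PE[1],PE[0]])
E
```

```text
tcp [0.3687 0.0753 0.2297] shift cm [22.35 32.75  8.02] turn -0.008 q6 0.371
```

Request:
play_rows([
  [[22.3,32.7,2,0],[22.3,32.7,4,0],[22.3,32.7,6,0],[22.3,32.7,8,0],[22.3,32.7,8,0]],
])

```text
t: 1.6
tool_pos: [0.4396, -0.1605, 0.1883]
orientation: [3.104, -0.478, 0.001]
force: [0.7, 0.6, -0.5]
opening: 0.0847
```

Request:
play_rows([
  [[11,16,1,0],[11,16,2,0],[11,16,3,0],[11,16,3,0]],
])

```text
t: 2.0
tool_pos: [0.4963, -0.3484, 0.1578]
orientation: [3.104, -0.479, 0.001]
force: [0.8, -1.0, 1.2]
opening: 0.0848
```

```bash
python3 - <<'E'
from h import *
g=PC+PE*.044
goto([g[0],g[1],.030],[-PE[1],PE[0]])
grab('top',1);grab('scene',1)
E
```

```text
tcp [ 0.4963 -0.3484  0.1578] shift cm [-2.57 -3.82 12.77] turn -0.009 q6 -0.39
```

Request:
play_rows([
  [[-2.6,-3.8,2,-0.01],[-2.6,-3.8,5,-0.01],[-2.6,-3.8,7,-0.01],[-2.6,-3.8,7,-0.01]],
])

```text
t: 2.5
tool_pos: [0.4786, -0.3032, 0.0797]
orientation: [-3.102, 0.468, 0.018]
force: [-0.5, 0.1, 0.3]
opening: 0.0849
```

```bash
python3 - <<'E'
from h import *
g=PC+PE*.044
goto([g[0],g[1],.030],[-PE[1],PE[0]])
grab('top',2);p,d=grab('scene',2)
cv2.imwrite('pics/z2.png',cv2.resize(p[60:240,90:330],None,fx=3.2,fy=3.2))
E
```

```text
tcp [ 0.4786 -0.3032  0.0797] shift cm [ 0.55 -0.01  4.96] turn -0.002 q6 -0.354
```

View pics/top2.png

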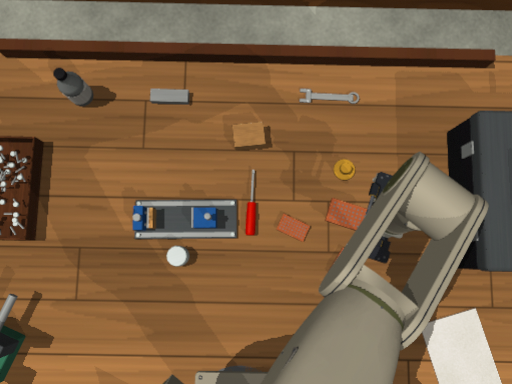

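View pics/z2.png

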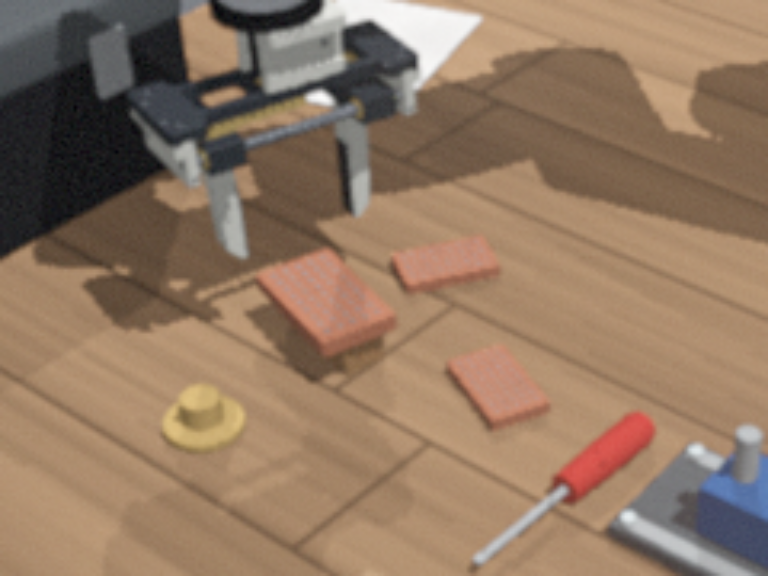

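The gripper straddles the plaque's far end: in the zoomed scene picture, the fingers are at (230,250) and (358,210) and the plaque is at (325,295). I'll go down and close lightly.

Request:
play_rows([
  [[0.5,0,1.5,0],[0.5,0,3,0],[0.5,0,4.5,0],[0.5,0,5,0],[0.5,0,5,0]],
])

```text
t: 3.1
tool_pos: [0.4843, -0.3058, 0.0318]
orientation: [-3.103, 0.468, 0.014]
force: [-1.1, 0.6, 0.1]
opening: 0.0851
```

```bash
python3 - <<'E'
from h import *
g=PC+PE*.044
goto([g[0],g[1],.030],[-PE[1],PE[0]]);t,M=tool();print(M.round(4))
p,d=grab('scene',3)
cv2.imwrite('pics/z3.png',cv2.resize(p[60:240,90:330],None,fx=3.2,fy=3.2))
E
```

```text
tcp [ 0.4843 -0.3058  0.0318] shift cm [-0.13 -0.11  0.18] turn -0.003 q6 -0.351
[[ 0.9554 -0.2952 -0.0081]
 [-0.2952 -0.9554  0.0043]
 [-0.0091 -0.0017 -1.    ]]
```

View pics/z3.png

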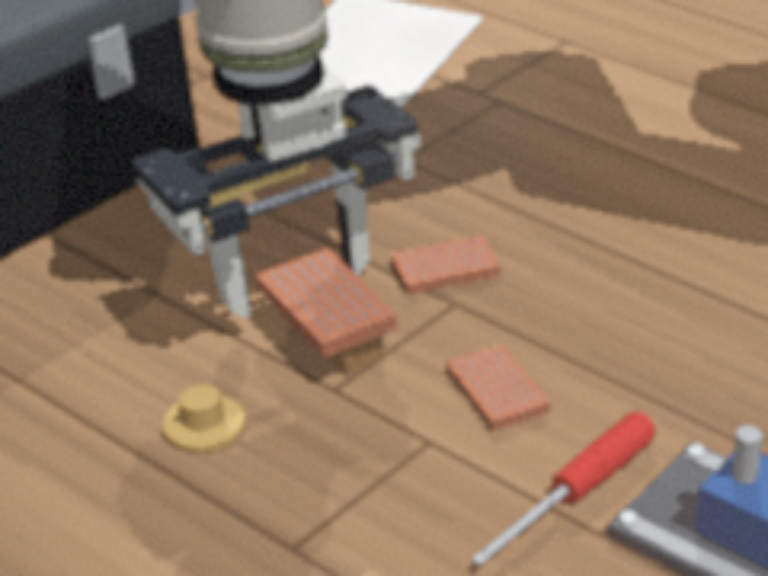

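Request:
play_rows([
  [[-0.1,-0.2,0.2,0],[-0.1,-0.2,0.2,0],[-0.1,-0.2,0.2,0],[-0.1,-0.2,0.2,0],[-0.1,-0.2,0.2,0]],
], jaw=5.0, squeeze=4)

```text
t: 3.65
tool_pos: [0.4848, -0.3042, 0.0313]
orientation: [-3.104, 0.468, 0.011]
force: [-0.8, 0.8, 2.8]
opening: 0.0604
```

Request:
play_rows([
  [[0,0,0,0],[0,0,0,0],[0,0,0,0]],
])

```text
t: 3.95
tool_pos: [0.4848, -0.3042, 0.0313]
orientation: [-3.104, 0.469, 0.011]
force: [-0.4, 0.4, 0.6]
opening: 0.0599
```

Opening is 60 mm, which matches the plaque width. I'll lift gently.

Request:
play_rows([
  [[0,0,-0.4,0],[0,0,-0.8,0],[0,0,-1.4,0],[0,0,-2,0],[0,0,-3,0]],
])

```text
t: 4.45
tool_pos: [0.4847, -0.3041, 0.0616]
orientation: [-3.104, 0.468, 0.011]
force: [-0.7, 0.8, -0.8]
opening: 0.0599
```

```bash
cat >> h.py <<'E'
def look(tag,box=(60,240,90,330),f=3.2,n='scene'):
    p,d=grab(n,tag);cv2.imwrite(f'pics/z{tag}.png',cv2.resize(p[box[0]:box[1],box[2]:box[3]],None,fx=f,fy=f))
E
python3 -c "
from h import *
look('4')"
```

```text
(no output)
```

View pics/z4.png

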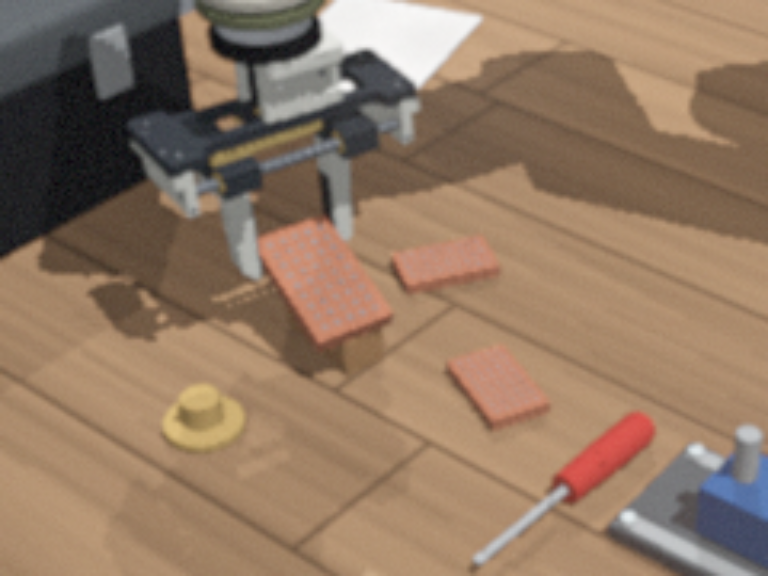

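The plaque is pivoting in the grip, with its far end still on the rest. I'll keep lifting.

Request:
play_rows([
  [[0,0,-0.8,0],[0,0,-1.6,0],[0,0,-2.4,0],[0,0,-3.2,0],[0,0,-4,0]],
])

```text
t: 5.0
tool_pos: [0.486, -0.305, 0.1046]
orientation: [-3.106, 0.469, 0.007]
force: [0.3, -0.0, -1.1]
opening: 0.0602
```

Request:
play_rows([
  [[0,0,-0.8,0],[0,0,-1.6,0],[0,0,-2.4,0],[0,0,-3.2,0],[0,0,-4,0]],
])

```text
t: 5.5
tool_pos: [0.4862, -0.3051, 0.1453]
orientation: [-3.106, 0.469, 0.007]
force: [-0.2, 0.3, -1.4]
opening: 0.0602
```

```bash
python3 -c "
from h import *
look('5')"
```

```text
(no output)
```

View pics/z5.png

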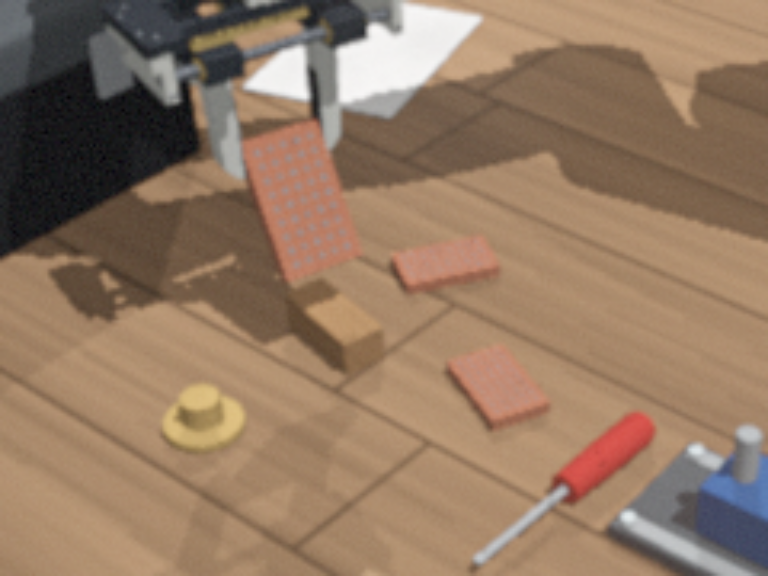

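```bash
cat >> h.py <<'E'
def plaque_plane(tag,roi,n='scene',thr=150):
    """3D points of brick-coloured pixels in roi (v0,v1,u0,u1): plane normal, tilt, extents"""
    p,d=load(n,tag);lab=cv2.cvtColor(p,cv2.COLOR_BGR2LAB)
    m=(lab[...,1]>thr)&(d>0);k=np.zeros(m.shape,bool);k[roi[0]:roi[1],roi[2]:roi[3]]=1;m=(m&k).astype(np.uint8)
    m=cv2.morphologyEx(m,cv2.MORPH_CLOSE,np.ones((3,3)))
    c=max(cv2.findContours(m,cv2.RETR_EXTERNAL,cv2.CHAIN_APPROX_NONE)[0],key=cv2.contourArea)
    k=np.zeros(m.shape,np.uint8);cv2.drawContours(k,[c],-1,1,-1);ke=cv2.erode(k,np.ones((3,3)))
    v,u=np.where((ke>0)&(d>0));W=atdepth(n,np.c_[u,v].astype(float),d[v,u])
    c0=np.median(W,0);ok=np.ones(len(W),bool)
    for _ in range(6):
        c0=W[ok].mean(0);N=np.linalg.svd(W[ok]-c0,full_matrices=False)[2][2];r=(W-c0)@N;ok=abs(r)<.004
    print('centre',c0.round(4),'normal',N.round(3),'tilt from vertical deg',round(float(np.degrees(np.arcsin(abs(N[2])))),1),'inl',ok.mean().round(2),'zrange',np.percentile(W[ok][:,2],[1,99]).round(4),'px',cv2.boundingRect(c),'yaw of normal',np.degrees(np.arctan2(N[1],N[0])).round(1))
    return c0,N,c,W[ok]
E
python3 -c "
from h import *
plaque_plane('5',(90,150,160,210))"
```

```text
Traceback (most recent call last):
  File "h.py", line 41, in plaque_plane
    v,u=np.where((ke>0)&(d>0));W=atdepth(n,np.c_[u,v].astype(float),d[v,u])
                                 ~~~~~~~^^^^^^^^^^^^^^^^^^^^^^^^^^^^^^^^^^^
  File "h.py", line 14, in atdepth
    K,k1,e,M=cam(n);s=slopes(n,uv);dep=np.atleast_1d(dep)
                      ~~~~~~^^^^^^
  File "h.py", line 8, in slopes
    return cv2.undistortPoints(uv.reshape(-1,1,2),K,np.array([k1,0,0,0.])).reshape(-1,2)
           ~~~~~~~~~~~~~~~~~~~^^^^^^^^^^^^^^^^^^^^^^^^^^^^^^^^^^^^^^^^^^^^
cv2.error: OpenCV(4.12.0) /io/opencv/modules/calib3d/src/undistort.dispatch.cpp:347: error: (-215:Assertion failed) CV_IS_MAT(_src) && CV_IS_MAT(_dst) && (_src->rows == 1 || _src->cols == 1) && (_dst->rows == 1 || _dst->cols == 1) && _src->cols + _src->rows - 1 == _dst->rows + _dst->cols - 1 && (CV_MAT_TYPE(_src->type) == CV_32FC2 || CV_MAT_TYPE(_src->type) == CV_64FC2) && (CV_MAT_TYPE(_dst->type) == CV_32FC2 || CV_MAT_TYPE(_dst->type) == CV_64FC2) in function 'cvUndistortPointsInternal'
```

```bash
python3 -c "
from h import *
p,d=load('scene','5');lab=cv2.cvtColor(p,cv2.COLOR_BGR2LAB)
print(lab[120:126,182:186,1], lab[190:193,180:183,1])
plaque_plane('5',(90,150,160,210),thr=143)"
```

```text
[[149 147 148 147]
 [149 147 142 144]
 [148 145 137 138]
 [145 147 143 141]
 [147 148 147 148]
 [148 150 149 147]] [[135 136 136]
 [136 136 135]
 [136 136 137]]
centre [ 0.4955 -0.2767  0.1174] normal [-0.252 -0.819 -0.515] tilt from vertical deg 31.0 inl 0.96 zrange [0.0775 0.157 ] px (166, 97, 37, 51) yaw of normal -107.1
```

The hang tilt is 31°, with the free end toward the jig's pad. I'll use the pad to bring it upright, so now I'll work out the transport: lift, then go over the jig.

```bash
python3 - <<'E'
from h import *
t=JO+JU*(-.020);print(t)
goto([t[0],t[1],.215],[JU[1],-JU[0]])
E
```

```text
[0.481726 0.14581 ]
tcp [ 0.4869 -0.3056  0.1469] shift cm [-13.83 -42.97  -6.8 ] turn -0.331 q6 -0.349
```

Request:
play_rows([
  [[0,0,-1.2,0],[0,0,-2.5,0],[0,0,-4,0],[0,-0.5,-5.5,-0.03],[-0.3,-1.5,-6.5,-0.06]],
])

```text
t: 6.05
tool_pos: [0.4893, -0.2907, 0.2143]
orientation: [3.118, -0.372, -0.001]
force: [0.3, -0.5, -1.3]
opening: 0.0602
```

```bash
python3 - <<'E'
from h import *
t=JO+JU*(-.020)
goto([t[0],t[1],.215],[JU[1],-JU[0]])
E
```

```text
tcp [ 0.4893 -0.2907  0.2143] shift cm [-11.01 -42.25  -0.12] turn -0.269 q6 -0.388
```

Request:
play_rows([
  [[-0.4,-1.5,0,-0.02],[-0.9,-3.6,0,-0.05],[-1.7,-6.3,0,-0.08],[-2.4,-9.3,0,-0.11],[-3.2,-12.3,0,-0.14]],
])

```text
t: 6.55
tool_pos: [0.4865, -0.1612, 0.2135]
orientation: [3.138, -0.149, -0.003]
force: [-0.4, 0.7, -1.3]
opening: 0.0597
```

```bash
python3 - <<'E'
from h import *
t=JO+JU*(-.020)
goto([t[0],t[1],.215],[JU[1],-JU[0]])
E
```

```text
tcp [ 0.4865 -0.1612  0.2135] shift cm [ -3.38 -30.52  -0.16] turn -0.126 q6 -0.324
```

Request:
play_rows([
  [[-0.3,-3,0,-0.03],[-0.7,-6,0,-0.06],[-1,-9,0,-0.1],[-1.3,-12,0,-0.12],[-1.7,-15,0,-0.12]],
])

```text
t: 7.05
tool_pos: [0.4828, -0.0079, 0.2129]
orientation: [3.141, 0.043, -0.004]
force: [0.1, -0.7, -0.8]
opening: 0.06
```

Request:
play_rows([
  [[0,-3,0,0],[0,-6,0,0],[0,-9,0,0],[0,-11,0,0],[0,-12.5,0,0]],
])

```text
t: 7.55
tool_pos: [0.4779, 0.1194, 0.2124]
orientation: [-3.141, -0.048, 0.005]
force: [0.3, -0.4, -1.3]
opening: 0.06
```

```bash
python3 - <<'E'
from h import *
t=JO+JU*(-.020)
goto([t[0],t[1],.175],[JU[1],-JU[0]])
look('6',(60,300,200,490),2.7)
E
```

```text
tcp [0.4779 0.1194 0.2124] shift cm [ 0.48 -2.62  3.74] turn -0.0 q6 0.109
```

View pics/z6.png

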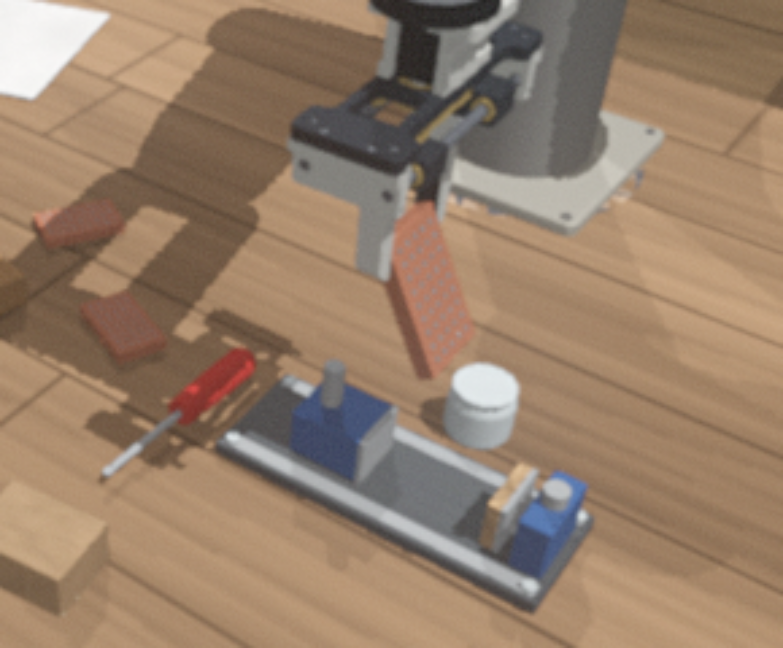

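The plaque is hanging tilted above the jaw and bed; its lower edge is at zoomed (430,370), which is still high. I'll move over the working space and start down.

Request:
play_rows([
  [[0.2,-1.2,0,0],[0.4,-2.3,0.5,0],[0.5,-2.6,2,0],[0.5,-2.6,4,0],[0.5,-2.6,5.5,0]],
])

```text
t: 8.1
tool_pos: [0.4807, 0.1469, 0.1548]
orientation: [-3.14, -0.05, 0.009]
force: [0.5, -0.1, -1.3]
opening: 0.0598
```

```bash
python3 - <<'E'
from h import *
t=JO+JU*(-.020)
goto([t[0],t[1],.104],[JU[1],-JU[0]])
look('7',(60,300,200,490),2.7)
c0,N,c,W=plaque_plane('7',(100,300,320,420),thr=143)
j=(W[:,:2]-JO)@JU;print('jig x range of seen face',np.percentile(j,[1,50,99]).round(4),'jig y',np.percentile((W[:,:2]-JO)@[JU[1],-JU[0]],[1,50,99]).round(4))
grab('top','7')
E
```

```text
tcp [0.4807 0.1469 0.1548] shift cm [0.13 0.12 5.08] turn 0.0 q6 0.161
centre [0.4817 0.1706 0.1252] normal [ 0.03  -0.925 -0.38 ] tilt from vertical deg 22.3 inl 1.0 zrange [0.0822 0.168 ] px (355, 168, 24, 62) yaw of normal -88.2
jig x range of seen face [-0.0134  0.0046  0.0224] jig y [-0.0246  0.0006  0.0263]
```

View pics/z7.png

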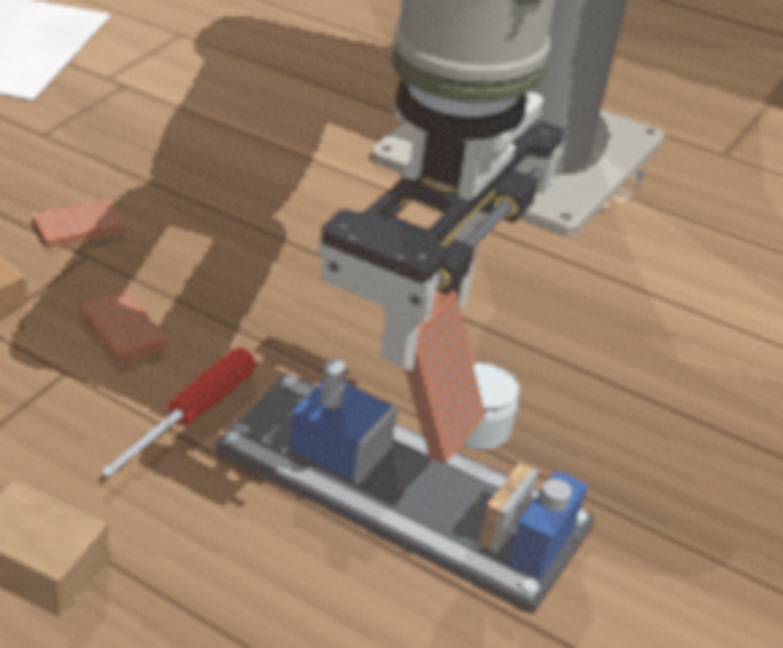

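View pics/top7.png

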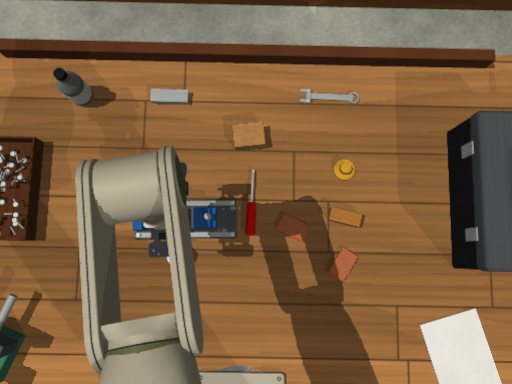

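The plaque now hangs at 22° tilt, centred in jig y to 0.6 mm, with its face yaw square to the jig (-88.2°). I'll descend so the lower edge ends just above the bed.

Request:
play_rows([
  [[0.1,0,1.2,0],[0.1,0,2.4,0],[0.1,0,3.6,0],[0.1,0,4.6,0],[0.1,0,5.2,0]],
])

```text
t: 8.7
tool_pos: [0.4794, 0.1463, 0.1003]
orientation: [-3.141, -0.049, 0.017]
force: [0.0, 0.3, -1.3]
opening: 0.0604
```

Request:
play_rows([
  [[0,-0.8,0,0],[0,-1.6,0,0],[0,-2.2,0,0],[0,-2.5,0,0]],
])

```text
t: 9.1
tool_pos: [0.479, 0.1724, 0.1009]
orientation: [-3.141, -0.05, 0.015]
force: [0.3, 0.4, -2.0]
opening: 0.0598
```

```bash
python3 - <<'E'
from h import *
t=JO+JU*(.042)
goto([t[0],t[1],.100],[JU[1],-JU[0]])
look('8',(60,300,200,490),2.7)
c0,N,c,W=plaque_plane('8',(100,300,320,420),thr=143)
j=(W[:,:2]-JO)@JU;print('jig x range of seen face',np.percentile(j,[1,50,99]).round(4),'jig y',np.percentile((W[:,:2]-JO)@[JU[1],-JU[0]],[1,50,99]).round(4))
E
```

```text
tcp [0.479  0.1724 0.1009] shift cm [ 0.19 -3.53  0.09] turn 0.001 q6 0.21
centre [0.4808 0.196  0.0698] normal [-0.034  0.932  0.361] tilt from vertical deg 21.1 inl 1.0 zrange [0.0336 0.1077] px (362, 200, 24, 56) yaw of normal 92.1
jig x range of seen face [0.0151 0.0302 0.0446] jig y [-0.0258  0.0012  0.0266]
```

View pics/z8.png

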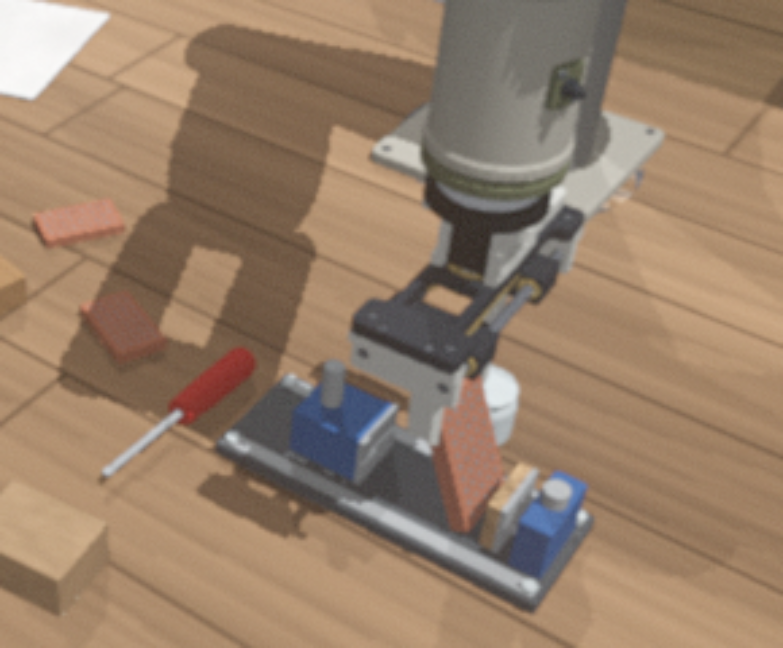

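Request:
play_rows([
  [[0,-0.6,-0.4,0],[0,-1.2,-0.4,0],[0,-1.8,-0.4,0],[0,-2.4,-0.4,0],[0,-2.8,-0.4,0]],
])

```text
t: 9.65
tool_pos: [0.478, 0.201, 0.1048]
orientation: [-3.141, -0.051, 0.015]
force: [0.2, -0.5, -0.3]
opening: 0.06
```

```bash
python3 - <<'E'
from h import *
t=JO+JU*(.049)
goto([t[0],t[1],.100],[JU[1],-JU[0]])
look('9',(60,300,200,490),2.7)
c0,N,c,W=plaque_plane('9',(100,300,320,420),thr=143)
j=(W[:,:2]-JO)@JU;print('jig x range of seen face',np.percentile(j,[1,50,99]).round(4),'jig y',np.percentile((W[:,:2]-JO)@[JU[1],-JU[0]],[1,50,99]).round(4))
E
```

```text
tcp [0.478  0.201  0.1048] shift cm [ 0.2  -1.37  0.48] turn 0.001 q6 0.264
centre [0.485  0.2148 0.0783] normal [-0.032  0.991  0.127] tilt from vertical deg 7.3 inl 1.0 zrange [0.0552 0.1048] px (375, 213, 17, 44) yaw of normal 91.8
jig x range of seen face [0.0455 0.0488 0.0523] jig y [-0.0231  0.0059  0.0265]
```

View pics/z9.png

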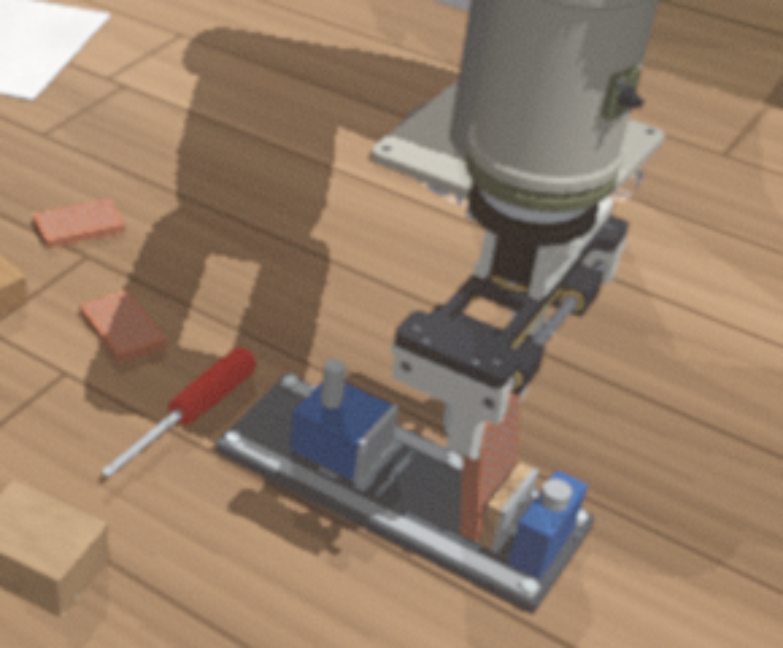

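Request:
play_rows([
  [[0.05,-0.3,0,0],[0.1,-0.6,0,0],[0.1,-0.8,0,0],[0.1,-1.0,0,0],[0.1,-1.0,0,0]],
])

```text
t: 10.2
tool_pos: [0.4786, 0.2116, 0.1048]
orientation: [-3.14, -0.051, 0.015]
force: [0.5, 0.1, -1.4]
opening: 0.0598
```

```bash
python3 - <<'E'
from h import *
t=JO+JU*(.049)
goto([t[0],t[1],.100],[JU[1],-JU[0]])
look('10',(60,300,200,490),2.7)
c0,N,c,W=plaque_plane('10',(100,300,320,420),thr=143)
j=(W[:,:2]-JO)@JU;print('jig x range of seen face',np.percentile(j,[1,50,99]).round(4),'jig y',np.percentile((W[:,:2]-JO)@[JU[1],-JU[0]],[1,50,99]).round(4))
# jig lateral extents in each camera from depth, by height band
JP=np.array([JU[1],-JU[0]])
for n in('top','scene'):
    p,d=load(n,0);v,u=np.where(d>0);W=atdepth(n,np.c_[u,v].astype(float),d[v,u]);jx=(W[:,:2]-JO)@JU;jy=(W[:,:2]-JO)@JP
    for nm,a,b,z0,z1 in(('jaw top',-.09,-.045,.047,.062),('pad top',.055,.075,.046,.06),('backstop',.08,.11,.05,.066),('bed',-.02,.04,.007,.018)):
        k=(jx>a)&(jx<b)&(W[:,2]>z0)&(W[:,2]<z1)&(abs(jy)<.07);q=np.percentile(jy[k],[1,99]);print(n,nm,k.sum(),q.round(4),'mid',q.mean().round(4),'jx',np.percentile(jx[k],[1,99]).round(4))
E
```

```text
tcp [0.4786 0.2116 0.1048] shift cm [ 0.11 -0.32  0.48] turn 0.001 q6 0.282
centre [0.5017 0.2221 0.0711] normal [-0.206  0.979 -0.006] tilt from vertical deg 0.3 inl 1.0 zrange [0.0637 0.077 ] px (379, 229, 11, 19) yaw of normal 101.9
jig x range of seen face [0.0554 0.0556 0.056 ] jig y [0.0212 0.0222 0.0237]
top jaw top 317 [-0.025   0.0224] mid -0.0013 jx [-0.0886 -0.0462]
top pad top 115 [-0.0253  0.0237] mid -0.0008 jx [0.0552 0.0692]
top backstop 205 [-0.03    0.0289] mid -0.0006 jx [0.0802 0.1046]
top bed 897 [-0.0491  0.0485] mid -0.0003 jx [-0.0189  0.0395]
scene jaw top 408 [-0.0237  0.0273] mid 0.0018 jx [-0.0891 -0.0454]
scene pad top 193 [-0.023   0.0275] mid 0.0023 jx [0.0574 0.0714]
scene backstop 304 [-0.0266  0.0331] mid 0.0032 jx [0.0814 0.1053]
scene bed 1239 [-0.068   0.0516] mid -0.0082 jx [-0.0193  0.0392]
```

View pics/z10.png

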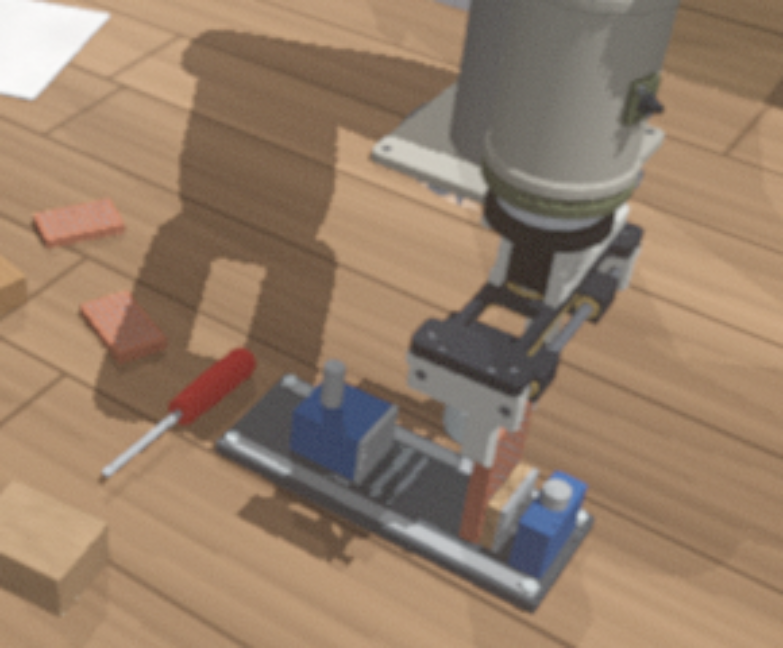

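```bash
cat >> h.py <<'E'
def side_tilt(tag,roi,thr=143):
    """brick mask left edge (the plaque's jaw-side near vertical edge) vs projected vertical"""
    p,d=load('scene',tag);lab=cv2.cvtColor(p,cv2.COLOR_BGR2LAB)[...,1]
    v0,v1,u0,u1=roi;E=[]
    for v in range(v0,v1):
        u=np.where(lab[v,u0:u1]>thr)[0]
        if len(u): E.append([u0+u[0]-.5,v])
    E=np.array(E);f=cv2.fitLine(E.astype(np.float32),cv2.DIST_HUBER,0,.01,.01).ravel();return E,f
E
python3 - <<'E'
from h import *
E,f=side_tilt('10',(232,260,368,392));print(E[:,0],f)
# expected vertical near corner: world pos
t=JO+JU*(.045-.007)+np.array([.03,0])
for tilt in(-5,0,5,10):
    off=JU*np.tan(np.radians(tilt))*.06
    a=proj('scene',[t[0],t[1],.02]);b=proj('scene',[t[0]-off[0],t[1]-off[1],.08]);e=(b-a)[0];print(tilt,e[0]/e[1],a,b)
print('meas',f[0]/f[1])
E
```

```text
[387.5 382.5 381.5 379.5 380.5 380.5 380.5 379.5 379.5 379.5 379.5 379.5
 378.5 378.5 378.5 378.5 376.5 371.5 377.5 376.5 373.5 375.5] [ 2.3291716e-01 -9.7249657e-01  3.7900000e+02  2.4310001e+02]
-5 -0.3419468297423442 [[366.23454183 255.79050774]] [[373.5850388  234.29448457]]
0 -0.2064305259636921 [[366.23454183 255.79050774]] [[370.9280932  233.05379595]]
5 -0.08555119315989256 [[366.23454183 255.79050774]] [[368.28527293 231.81970123]]
10 0.02452776818080742 [[366.23454183 255.79050774]] [[365.61601904 230.57326093]]
meas -0.23950435
```

```bash
python3 - <<'E'
from h import *
p,d=load('scene','10');cv2.imwrite('pics/zz10.png',cv2.resize(p[190:290,330:430],None,fx=6,fy=6,interpolation=cv2.INTER_CUBIC))
E
```

```text
(no output)
```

View pics/zz10.png

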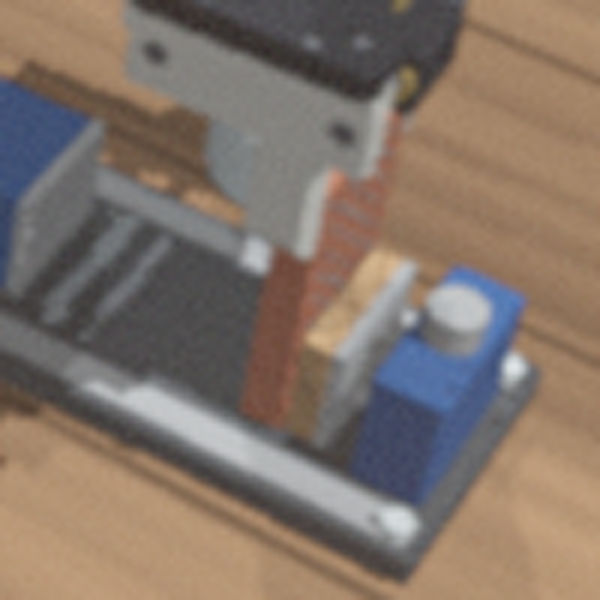

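The plaque is within about 2° of vertical, with its lower end touching the pad (side face from crop (275,260) to (245,410)). I'll press it home by 3 mm, centre it by 1 mm, and read the force.

Request:
play_rows([
  [[0.05,-0.1,0,0],[0.1,-0.2,0,0],[0.1,-0.3,0,0],[0.1,-0.3,0,0]],
])

```text
t: 10.65
tool_pos: [0.4796, 0.2146, 0.1048]
orientation: [-3.14, -0.051, 0.015]
force: [-0.2, -1.0, -0.8]
opening: 0.0601
```

```bash
python3 - <<'E'
from h import *
F=[]
p,d=grab('scene','11')
for i in range(3):
    s=read_state();F.append(s['force']);
print(np.round(F,2));goto([*(JO+JU*.049),.1],[JU[1],-JU[0]])
cv2.imwrite('pics/zz11.png',cv2.resize(p[190:290,330:430],None,fx=6,fy=6,interpolation=cv2.INTER_CUBIC))
E
```

```text
[[ 0.29 -0.01 -1.55]
 [ 0.29 -0.01 -1.55]
 [ 0.29 -0.01 -1.55]]
tcp [0.4796 0.2146 0.1048] shift cm [ 0.   -0.02  0.48] turn 0.001 q6 0.287
```

View pics/zz11.png

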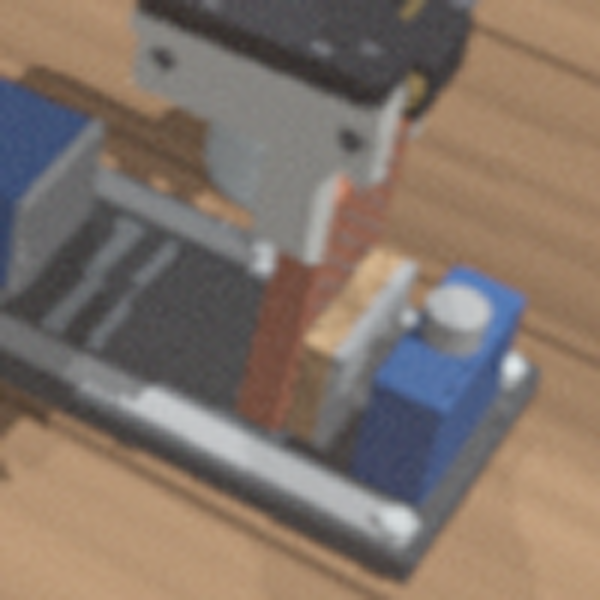

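Request:
play_rows([
  [[0,0,0.1,0],[0,0,0.2,0],[0,0,0.3,0],[0,0,0.35,0],[0,0,0.35,0]],
])

```text
t: 11.2
tool_pos: [0.4797, 0.2148, 0.1019]
orientation: [-3.14, -0.051, 0.014]
force: [-2.1, 0.3, 5.5]
opening: 0.0602
```

Request:
play_rows([
  [[0,0,0.05,0],[0,0,0.1,0]],
])

```text
t: 11.4
tool_pos: [0.4798, 0.2149, 0.1015]
orientation: [-3.14, -0.051, 0.014]
force: [-3.2, -1.3, 6.0]
opening: 0.0597
```

Request:
play_rows([
  [[0,0,0.05,0],[0,0,0.05,0]],
])

```text
t: 11.6
tool_pos: [0.4797, 0.2151, 0.1014]
orientation: [-3.139, -0.051, 0.014]
force: [-3.2, -1.2, 4.9]
opening: 0.0596
```

Contact is felt: Fz is about +5 N, with some side force Fx of -3 N. I'll look before releasing.

```bash
python3 - <<'E'
from h import *
p,d=grab('scene','12')
cv2.imwrite('pics/zz12.png',cv2.resize(p[190:290,330:430],None,fx=6,fy=6,interpolation=cv2.INTER_CUBIC))
print(read_state()['force'],read_state()['wrist_torque'])
p,d=load('scene','0');cv2.imwrite('pics/zz0.png',cv2.resize(p[190:290,270:430],None,fx=5,fy=5,interpolation=cv2.INTER_CUBIC))
JP=np.array([JU[1],-JU[0]])
for n in('top','scene'):
    p,d=load(n,0);v,u=np.where(d>0);W=atdepth(n,np.c_[u,v].astype(float),d[v,u]);jx=(W[:,:2]-JO)@JU;jy=(W[:,:2]-JO)@JP
    sat=cv2.cvtColor(p,cv2.COLOR_BGR2GRAY)[v,u]
    for a in np.arange(-.055,.055,.005):
        k=(abs(jx-.0)<.03)&(jy>a)&(jy<a+.005)&(W[:,2]<.04);print(n,a.round(3),k.sum(),np.median(W[k,2]).round(4) if k.any() else '', np.median(sat[k]) if k.any() else '')
E
```

```text
[-2.59286778 -0.47280949  4.45793156] [-0.23964571  0.66251069 -0.03833235]
top -0.055 48 0.0004 89.0
top -0.05 48 0.0124 89.0
top -0.045 47 0.0134 155.0
top -0.04 47 0.0138 167.0
top -0.035 48 0.0124 111.5
top -0.03 48 0.0127 79.5
top -0.025 48 0.0128 78.0
top -0.02 48 0.0129 79.0
top -0.015 44 0.012 78.0
top -0.01 47 0.0127 79.0
top -0.005 47 0.0121 77.0
top -0.0 47 0.0124 78.0
top 0.005 46 0.0129 78.0
top 0.01 42 0.0124 77.0
top 0.015 43 0.0124 77.0
top 0.02 45 0.0123 77.0
top 0.025 44 0.0131 76.0
top 0.03 44 0.013 78.0
top 0.035 44 0.0135 151.5
top 0.04 41 0.0131 165.0
top 0.045 44 0.0125 94.0
top 0.05 37 0.001 73.0
scene -0.055 1 0.0113 145.0
scene -0.05 29 0.0135 161.0
scene -0.045 43 0.0144 186.0
scene -0.04 51 0.0145 183.0
scene -0.035 70 0.0139 123.0
scene -0.03 51 0.0132 111.0
scene -0.025 49 0.0139 111.0
scene -0.02 55 0.0137 112.0
scene -0.015 57 0.0136 111.0
scene -0.01 59 0.0135 111.0
scene -0.005 54 0.0135 108.0
scene -0.0 58 0.0136 110.0
scene 0.005 55 0.0137 110.0
scene 0.01 56 0.0135 108.0
scene 0.015 61 0.0135 110.0
scene 0.02 57 0.0135 109.0
scene 0.025 62 0.0134 107.5
scene 0.03 56 0.0138 140.0
scene 0.035 54 0.0145 187.5
scene 0.04 59 0.0147 183.0
scene 0.045 121 0.0126 105.0
scene 0.05 145 0.0047 87.0
```

View pics/zz12.png

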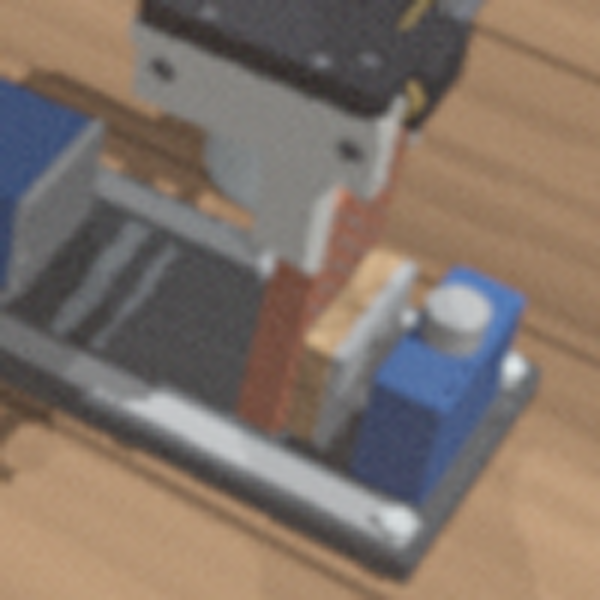

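View pics/zz0.png

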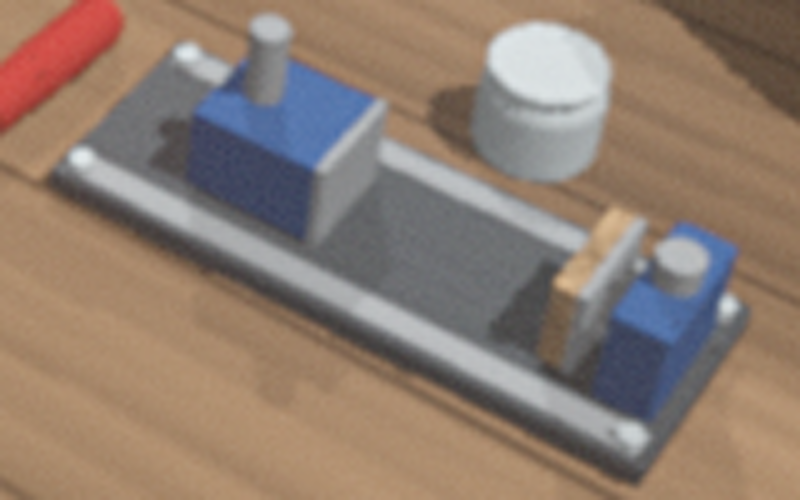

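The plaque's bottom edge is on the dark bed, clear of the 1 mm rails and flush to the pad. I'll relax the press slightly, then open a little.

Request:
play_rows([
  [[0,0,-0.05,0],[0,0,-0.1,0],[0,0,-0.1,0]],
])

```text
t: 11.95
tool_pos: [0.4797, 0.215, 0.1021]
orientation: [-3.139, -0.051, 0.014]
force: [-0.1, -0.2, -1.3]
opening: 0.0602
```

Request:
play_rows([
  [[0,0,0.03,0],[0,0,0.05,0],[0,0,0.05,0]],
])

```text
t: 12.25
tool_pos: [0.4796, 0.215, 0.1015]
orientation: [-3.14, -0.051, 0.015]
force: [-0.2, 0.4, -1.4]
opening: 0.0602
```

Request:
play_rows([
  [[0,0,0.03,0],[0,0,0.06,0],[0,0,0.06,0]],
])

```text
t: 12.55
tool_pos: [0.4797, 0.2151, 0.1013]
orientation: [-3.139, -0.051, 0.014]
force: [-2.9, -0.3, 5.0]
opening: 0.0598
```

Request:
play_rows([
  [[0,0,0.03,0],[0,0,0.06,0],[0,0,0.06,0]],
])

```text
t: 12.85
tool_pos: [0.4797, 0.2152, 0.101]
orientation: [-3.139, -0.051, 0.014]
force: [-2.9, -0.8, 5.2]
opening: 0.0599
```

Request:
play_rows([
  [[0,0,-0.02,0],[0,0,-0.02,0]],
])

```text
t: 13.05
tool_pos: [0.4797, 0.2152, 0.1011]
orientation: [-3.139, -0.051, 0.014]
force: [-1.8, -0.2, 1.7]
opening: 0.0598
```

Light contact now, with Fz about +1.7 N. Opening.

Request:
play_rows([
  [[0,0,0,0],[0,0,0,0],[0,0,0,0]],
], jaw=6.8)

```text
t: 13.35
tool_pos: [0.4798, 0.2152, 0.101]
orientation: [-3.139, -0.051, 0.014]
force: [-0.0, 0.5, -1.0]
opening: 0.0678
```

```bash
python3 - <<'E'
from h import *
p,d=grab('scene','13')
cv2.imwrite('pics/zz13.png',cv2.resize(p[190:290,330:430],None,fx=6,fy=6,interpolation=cv2.INTER_CUBIC))
E
```

```text
(no output)
```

View pics/zz13.png

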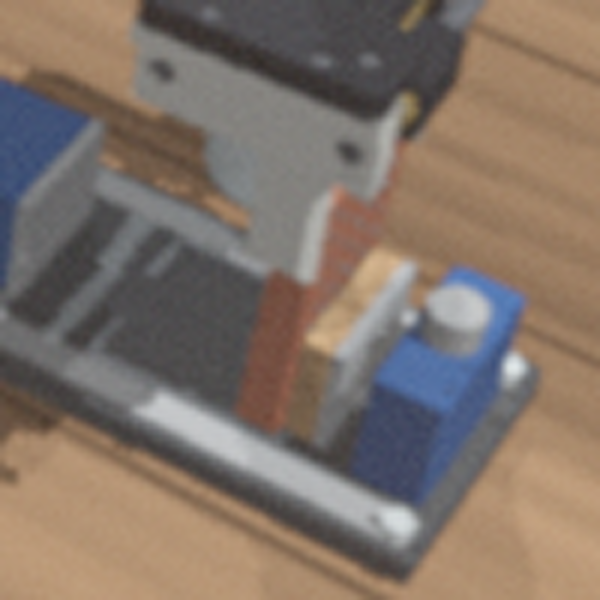

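It stands. I'll open wider and rise straight up.

Request:
play_rows([
  [[0,0,0,0],[0,0,0,0],[0,0,-0.5,0],[0,0,-1.5,0],[0,0,-3,0]],
], jaw=8)

```text
t: 13.9
tool_pos: [0.4796, 0.215, 0.1314]
orientation: [-3.14, -0.051, 0.016]
force: [-0.1, 0.2, 0.1]
opening: 0.08
```

Request:
play_rows([
  [[0,0,-1.5,0],[0,0,-3,0],[0,0,-4.5,0],[0,0,-6,0],[0,1,-6,0]],
])

```text
t: 14.4
tool_pos: [0.482, 0.2058, 0.1947]
orientation: [-3.138, -0.053, 0.009]
force: [0.9, -1.0, 0.2]
opening: 0.0798
```

```bash
python3 - <<'E'
from h import *
t=np.array([.4825,.0845])
goto([t[0],t[1],.16],[JU[1],-JU[0]])
look('14',(60,300,200,490),2.7)
E
```

```text
tcp [0.482  0.2058 0.1947] shift cm [-0.34 12.13  3.43] turn 0.003 q6 0.268
```

View pics/z14.png

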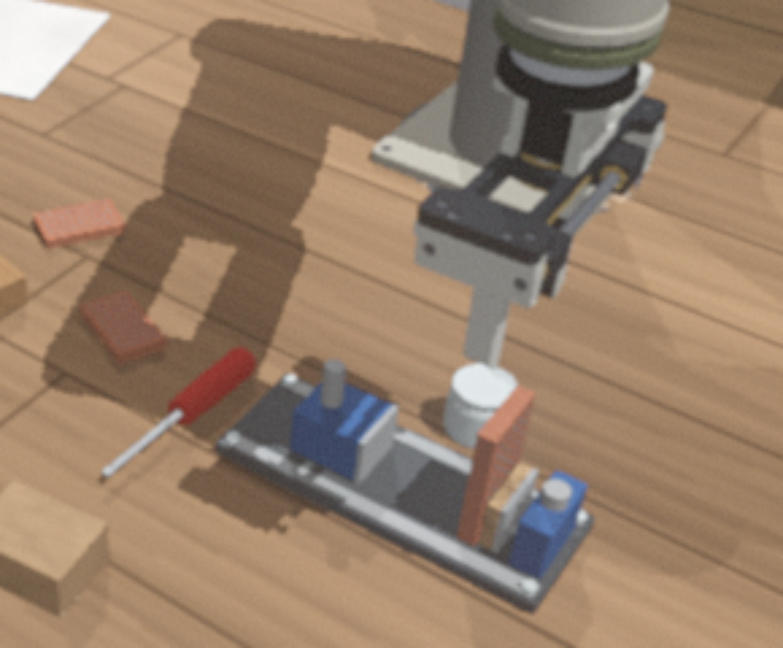

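The plaque stands free, upright against the pad (zoom (500,465)). Next I'll locate the post in this clear scene view and go to it.

Request:
play_rows([
  [[0,3,0,0],[-0.2,6,0,0],[-0.3,9,0,0],[-0.3,11,0.5,0],[-0.3,12,2,0]],
], jaw=5)

```text
t: 14.95
tool_pos: [0.4829, 0.0818, 0.1729]
orientation: [-3.14, -0.049, 0.009]
force: [-0.2, -0.6, 0.3]
opening: 0.0509
```

```bash
python3 - <<'E'
from h import *
# post from scene0: depth points with z .06-.09 near jaw
for n in('scene','top'):
    p,d=load(n,0);v,u=np.where(d>0);W=atdepth(n,np.c_[u,v].astype(float),d[v,u])
    k=(W[:,2]>.062)&(W[:,2]<.095)&(abs(W[:,0]-.482)<.03)&(abs(W[:,1]-.085)<.03)
    q=W[k];top=q[q[:,2]>.083];print(n,k.sum(),'all',q.mean(0).round(4),'top',len(top),top.mean(0).round(4),np.ptp(top,axis=0).round(4))
goto([.483,.085,.07],[JU[1],-JU[0]])
E
```

```text
scene 118 all [0.4882 0.0875 0.0797] top 53 [0.4863 0.0868 0.0879] [0.0148 0.0153 0.0093]
top 42 all [0.4821 0.0825 0.0859] top 36 [0.4825 0.0833 0.0884] [0.0145 0.0146 0.0108]
tcp [0.4829 0.0818 0.1729] shift cm [ 0.08 -0.31 10.29] turn 0.0 q6 0.03
```

Request:
play_rows([
  [[0.1,-0.3,2,0],[0.1,-0.3,4,0],[0.1,-0.3,6,0],[0.1,-0.3,7,0],[0.1,-0.3,7.5,0]],
])

```text
t: 15.45
tool_pos: [0.4819, 0.085, 0.0957]
orientation: [-3.14, -0.049, 0.014]
force: [-0.0, 0.3, 0.6]
opening: 0.05
```

```bash
python3 - <<'E'
from h import *
goto([.483,.085,.07],[JU[1],-JU[0]])
look('15',(60,300,200,490),2.7)
E
```

```text
tcp [0.4819 0.085  0.0957] shift cm [0.13 0.   2.57] turn 0.0 q6 0.037
```

View pics/z15.png

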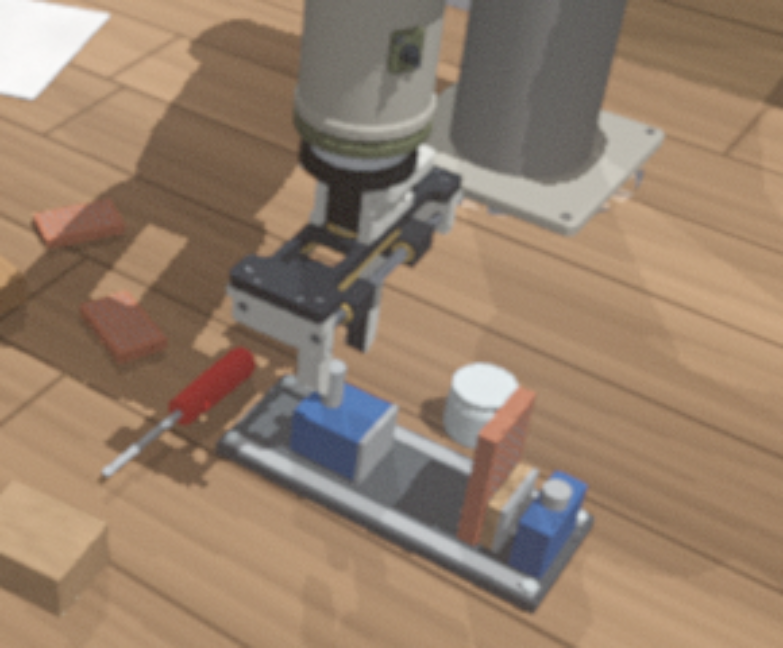

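```bash
python3 - <<'E'
from h import *
t,M=tool()
def z(P): return ((proj('scene',P)-[200,60])*2.7).round(0)
for sx in(-1,1): print('finger tip',sx,z(t+M@[sx*.034,0,.011]))
print('post top',z([.483,.085,.088]),'post bot',z([.483,.085,.053]), 'TCP',z(t))
E
```

```text
finger tip -1 [[357. 343.]]
finger tip 1 [[309. 393.]]
post top [[333. 365.]] post bot [[329. 401.]] TCP [[335. 356.]]
```

Predicted fingertips and post agree with the picture to within the same constant offset, so they straddle the post. I'll go down and grip the post.

Request:
play_rows([
  [[0.1,0,1,0],[0.1,0,2,0],[0.1,0,2.4,0],[0.1,0,2.4,0]],
])

```text
t: 15.9
tool_pos: [0.4823, 0.085, 0.071]
orientation: [-3.14, -0.05, 0.016]
force: [-0.8, -0.5, 1.1]
opening: 0.0497
```

Request:
play_rows([
  [[0,0,0,0],[0,0,0,0],[0,0,0,0],[0,0,0,0],[0,0,0,0]],
], jaw=1, squeeze=25)

```text
t: 16.4
tool_pos: [0.4838, 0.085, 0.0715]
orientation: [-3.14, -0.05, 0.01]
force: [0.4, -0.5, -10.6]
opening: 0.0156
```

Gripped on the 16 mm post. I'll slide the jaw forward, short of the plaque first.

Request:
play_rows([
  [[0,-0.3,0,0],[0,-0.9,0,0],[0,-1.6,0,0],[0,-2.3,0,0],[0,-3,0,0]],
])

```text
t: 16.9
tool_pos: [0.483, 0.1131, 0.0714]
orientation: [3.139, 0.049, -0.01]
force: [1.8, -10.0, -0.7]
opening: 0.0156
```

```bash
python3 - <<'E'
from h import *
look('16',(60,300,200,490),2.7)
t,M=tool();print(t,(t[:2]-JO)@JU,(t[:2]-JO)@[JU[1],-JU[0]],read_state()['force'])
E
```

```text
[0.48300142 0.11410271 0.0714338 ] -0.05173095985738323 0.0002823421970550533 [ 1.80892275 -6.80558446 -1.80124627]
```

View pics/z16.png

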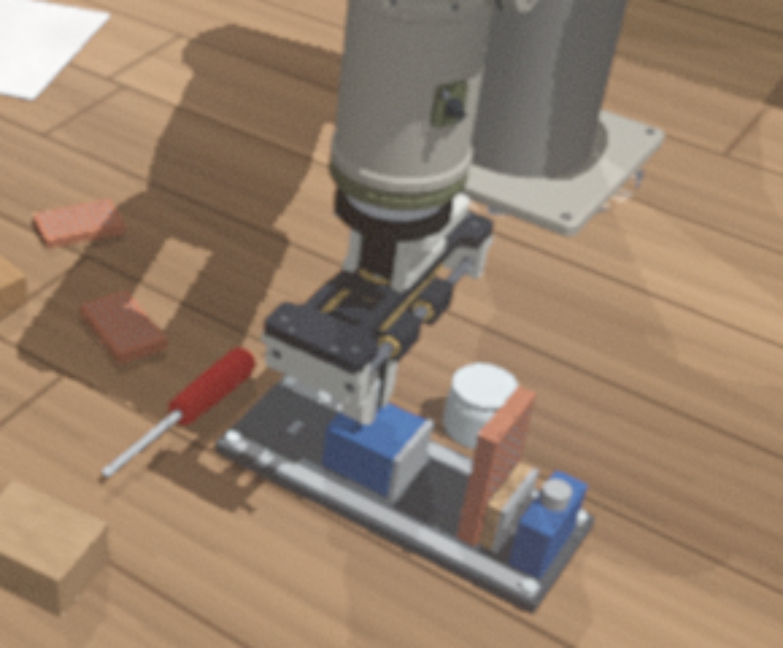

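Request:
play_rows([
  [[0,-0.8,0,0],[0,-1.6,0,0],[0,-2.4,0,0],[0,-3.2,0,0],[0,-3.8,0,0]],
])

```text
t: 17.45
tool_pos: [0.482, 0.1504, 0.0714]
orientation: [3.136, 0.048, -0.01]
force: [-0.2, -11.0, 0.6]
opening: 0.0155
```

Request:
play_rows([
  [[0,-0.2,0,0],[0,-0.4,0,0],[0,-0.5,0,0],[0,-0.5,0,0]],
])

```text
t: 17.85
tool_pos: [0.4819, 0.1538, 0.0714]
orientation: [3.133, 0.048, -0.01]
force: [-1.3, -9.2, 1.7]
opening: 0.0155
```

```bash
python3 - <<'E'
from h import *
look('17',(190,290,330,430),6)
t,M=tool();print(t,(t[:2]-JO)@JU,(t[:2]-JO)@[JU[1],-JU[0]],read_state()['force'])
E
```

```text
[0.481931   0.15376987 0.07143501] -0.012050126973846945 0.0004540397626817108 [-0.73962065 -8.47411378  1.03685487]
```

View pics/z17.png

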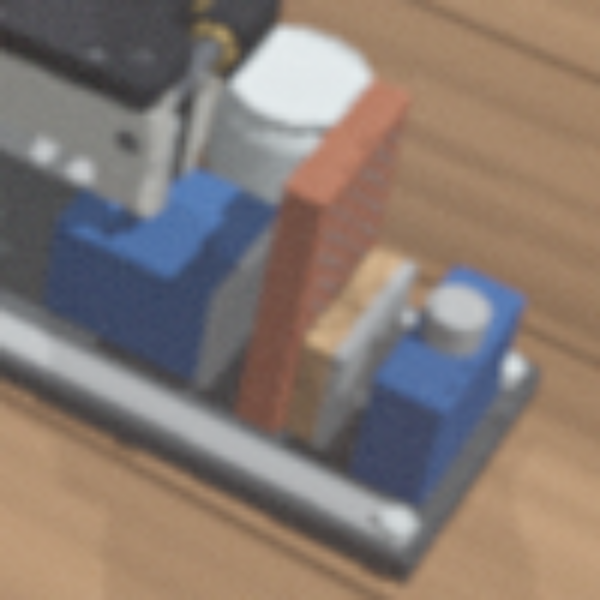

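About 11 mm of gap is left by calculation, and the gap shows in the crop at (230,350). I'll continue in small steps, reading the force.

Request:
play_rows([
  [[0,-0.3,0,0],[0,-0.5,0,0],[0,-0.7,0,0],[0,-0.8,0,0]],
])

```text
t: 18.3
tool_pos: [0.4818, 0.16, 0.0714]
orientation: [3.13, 0.047, -0.011]
force: [-0.9, -10.9, 2.8]
opening: 0.0155
```

Request:
play_rows([
  [[0,-0.2,0,0],[0,-0.3,0,0],[0,-0.4,0,0]],
])

```text
t: 18.6
tool_pos: [0.4817, 0.1621, 0.0714]
orientation: [3.127, 0.047, -0.011]
force: [-0.3, -9.8, 2.7]
opening: 0.0155
```

```bash
python3 - <<'E'
from h import *
look('18',(190,290,330,430),6)
t,M=tool();print(t,(t[:2]-JO)@JU,(t[:2]-JO)@[JU[1],-JU[0]],read_state()['force'])
E
```

```text
[0.48167713 0.16219936 0.07142384] -0.0036169078306076663 0.00046413791837054524 [-0.42835373 -8.73278536  1.94670258]
```

View pics/z18.png

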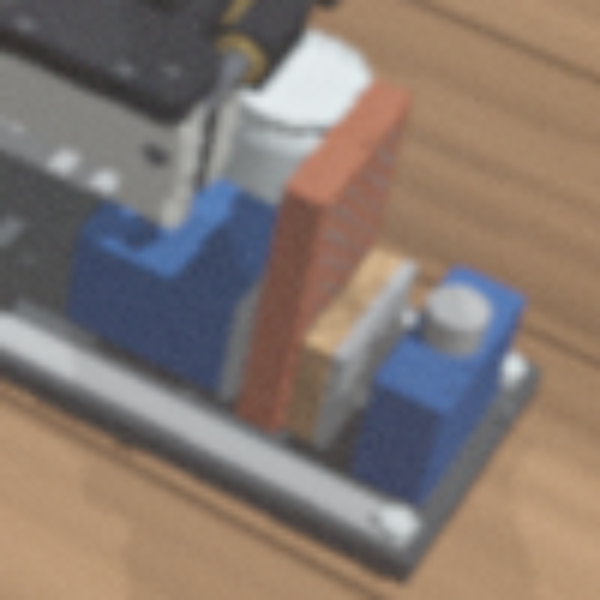

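Request:
play_rows([
  [[0,-0.2,0,0],[0,-0.4,0,0],[0,-0.5,0,0]],
])

```text
t: 18.95
tool_pos: [0.4816, 0.1654, 0.0714]
orientation: [3.124, 0.046, -0.012]
force: [-1.4, -10.5, 2.9]
opening: 0.0152
```

```bash
python3 - <<'E'
from h import *
look('19',(190,290,330,430),6)
t,M=tool();print(t,(t[:2]-JO)@JU,(t[:2]-JO)@[JU[1],-JU[0]],read_state()['force'])
E
```

```text
[0.48160429 0.16546204 0.07140753] -0.000353580252155016 0.000493461757309132 [-1.90706627 -8.86288568  2.45896628]
```

View pics/z19.png

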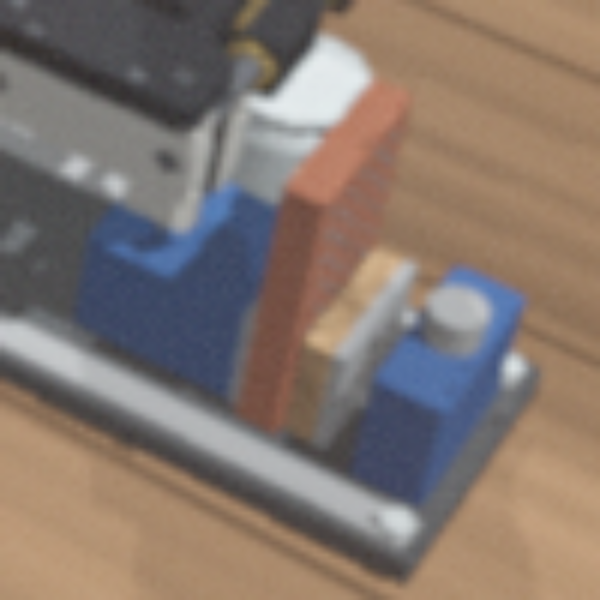

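The plaque hasn't moved yet (top corner still at crop (290,185)) and the jaw is nearly touching. Small steps.

Request:
play_rows([
  [[0,-0.2,0,0],[0,-0.4,0,0]],
])

```text
t: 19.2
tool_pos: [0.4816, 0.1673, 0.0714]
orientation: [3.12, 0.045, -0.012]
force: [-1.3, -13.1, 3.1]
opening: 0.0153
```

Request:
play_rows([
  [[0,-0.2,0,0],[0,-0.4,0,0]],
])

```text
t: 19.4
tool_pos: [0.4815, 0.1688, 0.0714]
orientation: [3.116, 0.045, -0.013]
force: [-0.8, -14.2, 3.5]
opening: 0.0156
```

```bash
python3 - <<'E'
from h import *
look('20',(190,290,330,430),6)
t,M=tool();print(t,(t[:2]-JO)@JU,(t[:2]-JO)@[JU[1],-JU[0]],read_state()['force'])
E
```

```text
[0.48149192 0.16898799 0.07138683] 0.0031741268420647935 0.0004915122211593311 [ -1.36717957 -13.55655886   3.85115548]
```

View pics/z20.png

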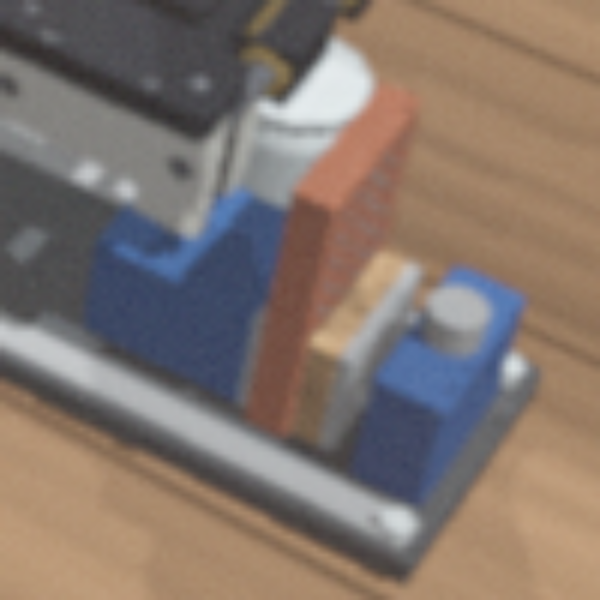

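Pad and plaque shifted together: pad corner crop (308,340)→(314,345), and the push rose from about 10.5 N to about 14 N. I'll add about 1 mm more, then hold.

Request:
play_rows([
  [[0,-0.2,0,0],[0,-0.25,0,0]],
])

```text
t: 19.65
tool_pos: [0.4815, 0.1691, 0.0714]
orientation: [3.112, 0.044, -0.014]
force: [-1.5, -12.8, 2.9]
opening: 0.0154
```

Request:
play_rows([
  [[0,0,0,0],[0,0,0,0]],
])

```text
t: 19.85
tool_pos: [0.4815, 0.1691, 0.0714]
orientation: [3.112, 0.044, -0.014]
force: [0.0, -1.4, -0.2]
opening: 0.0153
```

```bash
python3 - <<'E'
from h import *
look('21',(190,290,330,430),6)
t,M=tool();print(t,(t[:2]-JO)@JU,(t[:2]-JO)@[JU[1],-JU[0]],read_state()['force'])
def top_edge(tag):
    p,d=load('scene',tag);b=p.astype(int)
    out=[]
    # cork (orange/yellow) mask near
    hsv=cv2.cvtColor(p,cv2.COLOR_BGR2HSV);m=((hsv[...,0]>12)&(hsv[...,0]<22)&(hsv[...,1]>70)&(hsv[...,2]>120)).astype(np.uint8);k=np.zeros_like(m);k[228:265,378:402]=1;m&=k
    M=cv2.moments(m,True);return M['m00'],M['m10']/M['m00'],M['m01']/M['m00']
for g in('14','19','20','21'): print(g,np.round(top_edge(g),2))
a=proj('scene',[*(JO+JU*.055),.05]);b=proj('scene',[*(JO+JU*.060),.05]);print('5mm =',b-a,'px')
# steel/backstop gap & template shift of pad patch
p0,_=load('scene','14')
for g in('19','20','21'):
    p,_=load('scene',g);T=cv2.cvtColor(p0,cv2.COLOR_BGR2GRAY)[238:262,381:391]
    I=cv2.cvtColor(p,cv2.COLOR_BGR2GRAY)[234:268,377:397];I=cv2.resize(I,None,fx=5,fy=5,interpolation=cv2.INTER_CUBIC);TT=cv2.resize(T,None,fx=5,fy=5,interpolation=cv2.INTER_CUBIC)
    r=cv2.matchTemplate(I,TT,cv2.TM_CCOEFF_NORMED);_,s,_,l=cv2.minMaxLoc(r);print(g,'pad patch shift px',l[0]/5-4,l[1]/5-4,round(s,3))
E
```

```text
[0.48148774 0.16905446 0.07140154] 0.003240694240819211 0.0004894150669428668 [-0.59173072 -1.60191491 -0.06625861]
14 [169.   390.68 238.12]
19 [165.   390.95 237.85]
20 [150.   391.26 238.46]
21 [151.   391.19 238.53]
5mm = [[2.48286455 1.1591997 ]] px
19 pad patch shift px 0.0 0.0 0.996
20 pad patch shift px 0.7999999999999998 0.40000000000000036 0.986
21 pad patch shift px 0.7999999999999998 0.40000000000000036 0.985
```

View pics/z21.png

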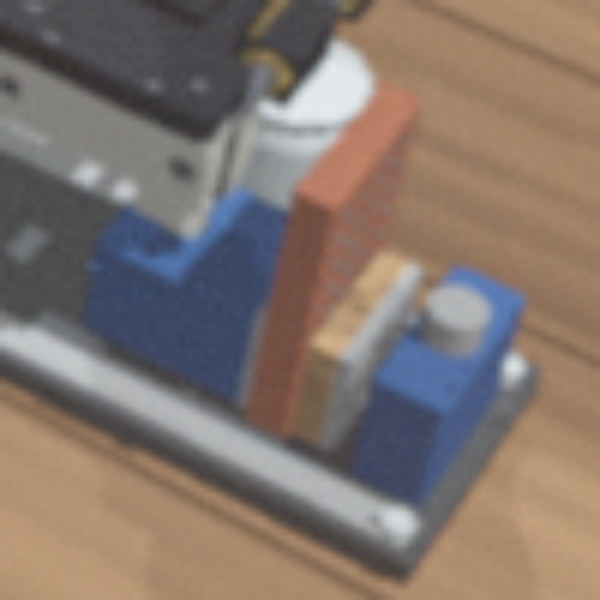

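Pad give is about 1.7 mm by patch shift (roughly 2.7 N). That's near the low end, so I'll add about 1.5 mm. The arm lags around 2.5 mm under the jaw's drag.

Request:
play_rows([
  [[0,-0.2,0,0],[0,-0.35,0,0],[0,-0.42,0,0]],
])

```text
t: 20.2
tool_pos: [0.4815, 0.1706, 0.0714]
orientation: [3.107, 0.044, -0.014]
force: [-0.5, -16.2, 4.3]
opening: 0.0152
```

```bash
cat >> h.py <<'E'
def padshift(g):
    p0,_=load('scene','14');p,_=load('scene',g)
    T=cv2.resize(cv2.cvtColor(p0,cv2.COLOR_BGR2GRAY)[238:262,381:391],None,fx=5,fy=5,interpolation=cv2.INTER_CUBIC)
    I=cv2.resize(cv2.cvtColor(p,cv2.COLOR_BGR2GRAY)[234:268,377:397],None,fx=5,fy=5,interpolation=cv2.INTER_CUBIC)
    _,s,_,l=cv2.minMaxLoc(cv2.matchTemplate(I,T,cv2.TM_CCOEFF_NORMED));print(g,'pad px',round(l[0]/5-4,2),round(l[1]/5-4,2),'mm~',round((l[0]/5-4)/2.483*5,1))
E
python3 - <<'E'
from h import *
look('22',(190,290,330,430),6)
t,M=tool();print(t,(t[:2]-JO)@JU,read_state()['force']);padshift('22')
E
```

```text
[0.48147083 0.1706823  0.07138313] 0.00486825062226711 [ -0.35763592 -15.39871777   5.33981347]
22 pad px 1.2 0.8 mm~ 2.4
```

The push is now about 15.5–16 N, roughly 5 N of it on the plaque; pad give is about 3–4 mm. I'll ease off, open, and lift away.

Request:
play_rows([
  [[0,0,0,0],[0,0,0,0]],
])

```text
t: 20.45
tool_pos: [0.4815, 0.1705, 0.0714]
orientation: [3.107, 0.043, -0.014]
force: [-0.5, -2.8, -0.2]
opening: 0.0156
```

Request:
play_rows([
  [[0,0,0,0],[0,0,0,0],[0,0,0,0],[0,0,0,0],[0,0,0,0]],
], jaw=5)

```text
t: 20.95
tool_pos: [0.4814, 0.1706, 0.0714]
orientation: [3.107, 0.044, -0.014]
force: [0.0, 0.0, -0.1]
opening: 0.0485
```

```bash
python3 - <<'E'
from h import *
look('23',(190,290,330,430),6)
t,M=tool();print(t,M.round(3),read_state()['force']);padshift('23')
E
```

```text
[0.48143943 0.17060724 0.07138859] [[ 1.     0.028 -0.009]
 [ 0.028 -0.999 -0.035]
 [-0.01   0.034 -0.999]] [0.2366736  0.12992119 0.11504076]
23 pad px 1.4 0.8 mm~ 2.8
```

View pics/z23.png

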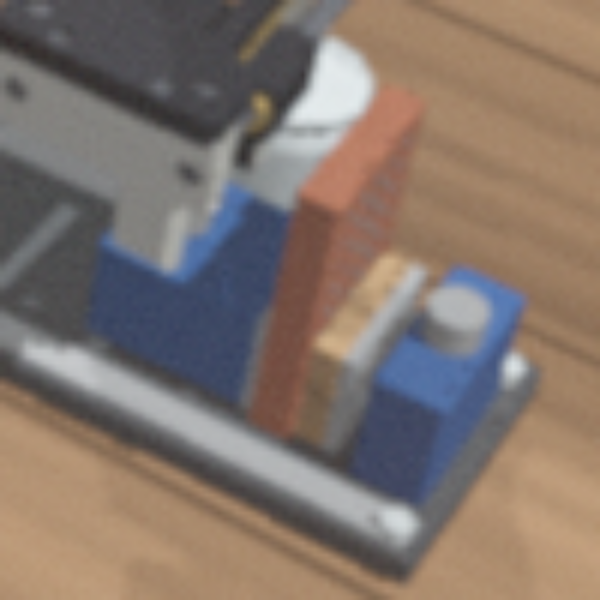

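Request:
play_rows([
  [[0,0,-1,0],[0,0.1,-2.5,0],[0,0.2,-4.5,0],[0,0.5,-7,0],[0,1,-10,0]],
])

```text
t: 21.5
tool_pos: [0.4823, 0.1641, 0.1734]
orientation: [3.107, 0.044, -0.015]
force: [0.6, 0.3, 0.2]
opening: 0.0497
```

Request:
play_rows([
  [[0,2,-1,0],[0,5,-2,0],[0,9,-3,0],[0,13,-4,0],[0,17,-4,0]],
])

```text
t: 22.0
tool_pos: [0.4886, -0.0058, 0.223]
orientation: [3.106, 0.045, -0.007]
force: [1.0, 0.4, -0.0]
opening: 0.0502
```

```bash
python3 - <<'E'
from h import *
look('24',(60,300,200,490),2.7);padshift('24')
p,d=load('scene','24');cv2.imwrite('pics/zz24.png',cv2.resize(p[190:290,330:430],None,fx=6,fy=6,interpolation=cv2.INTER_CUBIC))
c0,N,c,W=plaque_plane('24',(195,270,368,402),thr=143)
grab('top','24');s=read_state();print(s['t'],s['force'])
E
```

```text
24 pad px 1.4 0.6 mm~ 2.8
centre [0.4807 0.221  0.1134] normal [-0.005  0.039  0.999] tilt from vertical deg 87.8 inl 0.97 zrange [0.111  0.1153] px (380, 204, 21, 33) yaw of normal 97.4
22.1 [-0.7176912   0.36681989  0.24052507]
```

View pics/z24.png

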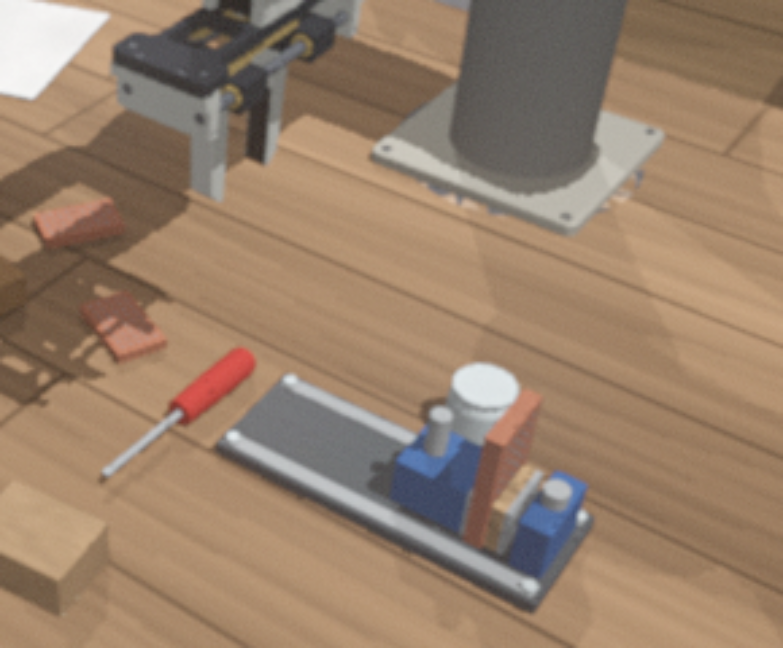

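View pics/top24.png

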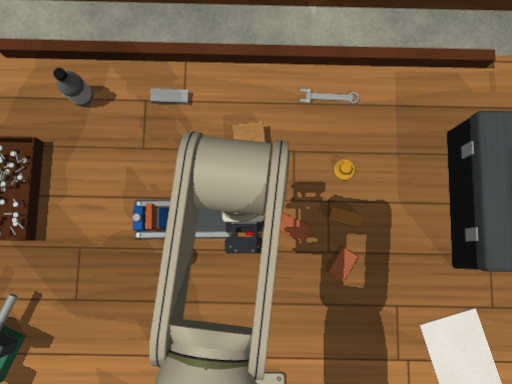

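View pics/zz24.png

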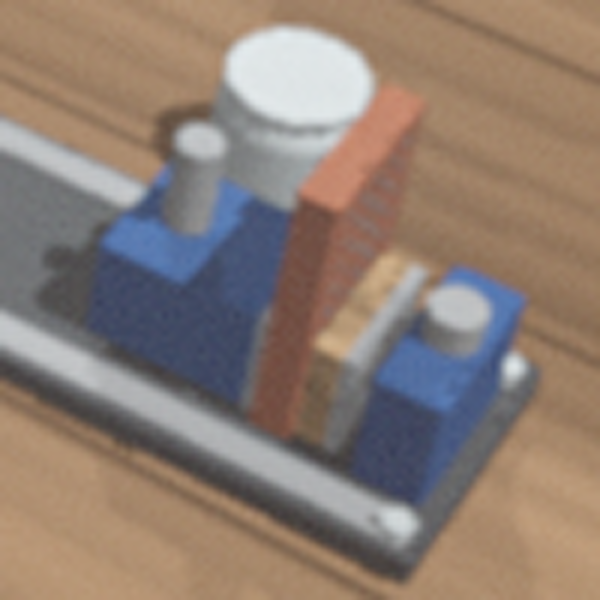

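The plaque stands clamped: top face at z≈0.113 m (112 expected), pad pushed back about 3 mm, gripper well clear, bystanders in place. Handing in.

```bash
python3 -c "
from plant import *
print(close_job())"
```

```text
the job is handed in; nothing more can be done
None
```

The plaque is standing upright on its short edge on the jig bed, flat against the cork pad and held there by the blue jaw. I handed the job in at about 22 s of the 72 s allowed.

**What I did**
- I gripped the plaque near its far end at 4 N and lifted. It swung down in the grip to about 20–30° off vertical.
- I used the sprung pad to bring it square, and set it on the bed with about 5–6 N.
- I slid the jaw up by its post until the push reached about 15.5–16 N. About 10 N of that is the jaw's own drag, so about 5 N presses on the plaque. I then let go and backed away.

**Last checks**
- **Plaque:** the top face measured z ≈ 113 mm against 112 mm expected. That camera reads about 1.5 mm high.
- **Pad:** it gave about 2.5–3 mm by image shift, or 3–4 mm judged by the force and arm travel. It stayed there after I let go.
- **Tool:** outside force was about 0 and the gripper was well clear.
- **Bystanders:** the screwdriver, tin and carton showed no movement. The flange was last checked only in the top view, where it looked unmoved.

**Where things disagreed**
- The two cameras differ by about 2–3 mm across the jig. By either reading the plaque is within about 1–1.5 mm of centre.
- The final tilt was only judged by eye and from the top face, which read about 2° off level. That is within what I'd expect from noise.
- On the first touch-down the bed pushed the plaque up about 1 mm in the grip, so I eased off and lowered it again before letting go.

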